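# Carry a sealed flange plate level on a lifter to the pin stand

## Robot

A 7-joint arm with a two-finger parallel gripper is mounted at the origin on a cart in front of the work surface, level with it; the furniture and walls round the work are solid. World frame = base frame: x ahead of the robot, y to its left, z up, the work surface at z = 0. Lengths are in m, angles in degrees, forces in N, time in s.
With the tool pointing down it reaches from about 0.4 to 0.85 m from the base axis. Payload 10.4 kg.
Tool frame: the origin (TCP) lies at the very end of the fingers, on their centre line; the grasp point (between the pads) lies 19 mm behind it; z points along the fingers, y is the direction in which the jaws open and shut (so a half turn about z gives the same grasp; the last joint's range is limited). The gripper opens to 87 mm and grips with 3 to 60 N. Pads are 19 mm wide; open, the fingers measure 117 mm over their backs; the gripper's body (75 mm by 190 mm) begins 51 mm behind the grasp point.
Start: joints at [69.122, 19.034, -3.707, 83.658, 1.238, 77.344, -5.071], TCP at [0.21, -0.589, 0.223] pointing down, gripper open.
Joint ranges: [-148.97, 148.97], [-28.65, 121.19], [-84.17, 76.75], [9.2, 138.47], [-72.65, 252.65], [3.7, 117.97], [-149.18, 149.18]. Speed limits (degrees/s): [127.2, 127.2, 159.86, 159.86, 180, 180, 180].

## Interface

Orientations are given as a 3x3 rotation matrix whose columns are the frame's x, y, z axes.
In Python, from workcell import bot gives the robot as it stands.
- The arm moves only by the tool carry_out, never from a script. Its argument "series" is a list of rows, each a list of 7 numbers: the turn, a rotation vector about the tool's x, y, z in rad, then the shift along the tool's x, y, z in m, then the finger opening in m, from 0 to 0.087. A call has exactly 8 rows; each row is the pose to reach, as a shift and turn from the pose commanded when the call began, along the tool's axes at that moment; what a row does not reach only later rows make up. A row lasts 1/12 s, in which the tool goes at most 41.7 mm and 7.16 degrees, less where a joint would pass 70% of its speed; a pose out of reach is approached as far as the arm can. A call with a gripper value outside its range is refused whole. The fingers move at their own pace and stop on an object; "squeeze" is the grip in N (left out, the last holds). Time passes only in rows, so rows that repeat a pose let the fingers close, or fill a call up. It gives the time, the measured TCP pose, the force and the opening at its end, in the units of the state.
- bot.state(): the state, without advancing time (a new reading comes with each control period).
- bot.snapshot(name): name is "scene" or "top" or "wrist"; returns the picture (384x512x3 uint8, blue, green, red); there is no depth.
- bot.get_calibration(name): a dict with "camera_matrix" (3x3 intrinsics, pixels), "eye" and "orientation" of the camera in the world; the wrist camera has in their place "mount" (4x4, takes a point from camera to tool coordinates, whose origin is the TCP and whose axes are the flange's). Camera axes: x right, y down, z forward; pixel columns grow to the right and rows downward; lengths in m; the calibration is good to about 2 mm. A picture is of the moment at which its call begins: read the wrist's pose just before it. get_calibration takes no time and is no camera call.
- bot.sign_off(): hands the job in, once; it reports no verdict.
Trained networks look in the newest picture that a camera, given by its name, has taken for a name from the list of things; names that differ only in an ending like _2 or _b are one class to them, and where a whole thing is asked for, a point or a joint stands for the part that bears it (a point fixed in the world has none). Each returns a list of dicts, best first, with "confidence" (0 to 1); they miss things now and then, are a little off and sometimes report something else, mostly with a low value. They report only what shows in the picture. A call takes as long as a camera call.
- bot.search_frame(target, camera): "rect" ([left, top, width, height] in pixels, round what is visible of it).
The state is a dict: "time_s": time; "joints": joint angles; "qd": joint speeds; "effort": joint torques, N m; "tcp_pos": TCP position; "orientation": TCP orientation; "force": force on the tool from outside, world axes, zero at the start; "wrist_torque": the same for the moment, N m; "opening": finger opening in m.
Only numpy, scipy, OpenCV 4.12 (cv2) and the standard library are available. Lean on these libraries where they do the work, as an engineer would, in place of code of your own. Each camera call takes 0.05 s, during which the arm holds its last target.

## Task

The drilled metal plate on the rack has fresh sealant on it and must not be touched by the gripper: take the lifter by its upright grip, slide its flat blade under the plate, and carry the plate level, lying loose on the blade, to the pin stand. Lower it until both pins have entered the plate's two small holes and it lies flat on the stand's table; the table may be clamped at any height, so feel for it gently. Then draw the blade out from under the plate and stand the lifter upright on the worktop, clear of the stand, leaving the other things on the worktop where they are.

Things in the scene. Friction and masses are not known exactly. Their poses are not given: they have to be found in the camera images.
- plate_center (a point): Centre (half-way through) of the loose aluminium plate: 90 mm along x, 124 mm along y, 8 mm thick, about 0.17 kg, the same either way round. Through holes of 15 mm diameter on its y axis at y = +47 and -47 mm, a 34 mm port in the middle; z up. It starts lying flat on the rack's rails, its y axis roughly along the rack's y.
- rack_seat (a point): Middle of the fixed rack at the height of its rail tops, 60 mm over the worktop. 8 mm base, 100 x 134 mm; two rails 90 mm long (along x), 20 mm wide, mid-lines at y = +50 and -50 mm. Between them a channel 80 mm wide, open at both ends, runs along x, 8 to 60 mm over the worktop. The blade goes in along +x from the -x side. z up.
- stand_mid (a point): Middle of the fixed pin stand, on its 8 mm base, straight below the mid-point of its two pins; z up. Pins: 10 mm diameter, upright on the table's ledges at x = 0, y = +47 and -47 mm, 13 mm high over the ledges, the top 4 mm tapered. The blade goes in along +x from the -x side. For the table see stand.
- lifter_grip (a point): Middle of the loose lifter's upright black grip, 84 mm over the blade's underside. The grip is 20 mm thick along x, 30 mm along y, straight from 23 mm over the underside to its top at 104 mm. x points along the blade to its free tip, z up. Lifter 0.3 kg, its weight near the grip.
- lifter_load (a point): Point on top of the lifter's blade where the centre of a carried plate belongs: 105 mm ahead (+x) of the grip, 5 mm over the underside. The blade is 5 mm thick, 50 mm wide, plain and flat, and ends 40 mm beyond this point; a foot 23 mm high and 46 mm wide sits on it from 34 mm behind to 18 mm ahead of the grip.
- plate: The same loose plate; origin at the centre of its underside.
- lifter: The same lifter; origin on the underside of the blade, straight below the grip. It starts standing on the worktop, flat on its blade.
- stand: The same stand; origin under its base (100 x 134 mm). On its stem a level table is clamped at a height NOT reported: two ledges 90 mm long (along x), 32 mm wide, mid-lines at y = +50 and -50 mm, tops somewhere 55 to 85 mm over the worktop. Between them a channel 68 mm wide runs along x, open at both ends; its rigid floor is 14 mm below the ledge tops.
- tin: Bystander: round green and grey tea tin, 74 mm wide, 92 mm high; origin at its underside.
- strainer: Bystander: steel mesh tea strainer cup, 82 mm wide, 61 mm high; origin at its underside.
- cap_big: Bystander: grey bottle cap, 69 mm wide, 24 mm high; origin at its underside.
- spoon: Bystander: teaspoon, 132 mm long, 9 mm high; origin at its underside.
- cap_small: Bystander: black bottle cap, 57 mm wide, 24 mm high; origin at its underside.
- tape: Bystander: white roll of thread tape lying flat, 52 mm wide, 15 mm high; origin at its underside.
- valve: Bystander: brass ball valve with a red lever, 115 mm long, 49 mm high; origin at its underside.
- mug: Bystander: white mug, 80 mm wide, 95 mm high; origin at its underside.

How it is judged:
By the outcome, as a careful person would: the job done as asked, in the order asked, and still so for the second after the job is handed in, with the robot touching nothing.
It also fails if it takes over 72 s, if anything falls off the work surface, if the arm or the gripper's body presses on something with over 40 N, if the wrist force passes 120 N, or if a joint passes its speed limit or range.

## Working session

There is one attempt and no reset: what is moved stays moved. The work goes in short steps, Python scripts to look and compute and a tool call to move; the robot and the scene stay as the last step left them, time stands still between calls to the robot, and variables do not carry over. Pictures are saved under pics/ and viewed, and the job is handed in when it is done.

Besides the shell and the picture viewer there is one more tool, called after "Emit:" in YAML: its name, and indented under it one key for each argument. carry_out: Moves the arm, as the interface text tells. Its arguments: {"type":"object","properties":{"series":{"type":"array"},"squeeze":{"type":"number"}},"required":["series"]}

```bash
ls; mkdir -p pics
python3 - <<'E'
from workcell import bot
import cv2,numpy as np
np.set_printoptions(precision=4,suppress=True)
print(bot.state())
for n in("scene","top","wrist"):
    cv2.imwrite(f"pics/a_{n}.png",bot.snapshot(n)); print(n,bot.get_calibration(n))
E
```

```text
pics
{'time_s': 0.0, 'joints': array([69.1216, 19.0723, -3.7074, 83.7057,  1.2375, 77.3423, -5.0697]), 'qd': array([-0.0472,  0.0184, -0.0198, -0.0766,  0.0323,  0.0323,  0.0395]), 'effort': array([ -0.0016, -62.3267,   0.0237, -38.9907,  -0.0613,   0.0398,
         0.0001]), 'tcp_pos': array([ 0.2094, -0.5885,  0.2218]), 'orientation': array([[ 0.9421,  0.3352, -0.0005],
       [ 0.3352, -0.9421,  0.0013],
       [-0.0001, -0.0014, -1.    ]]), 'force': array([-1.1396,  0.0078, -0.1159]), 'wrist_torque': array([ 0.041 , -0.0175,  0.0098]), 'opening': 0.08697765672797879}
scene {'camera_matrix': array([[363.5201,   0.    , 263.2045],
       [  0.    , 363.5201, 194.4233],
       [  0.    ,   0.    ,   1.    ]]), 'eye': array([-0.1173,  0.9059,  0.6353]), 'orientation': array([[-0.8176, -0.2468,  0.5202],
       [-0.5755,  0.378 , -0.7252],
       [-0.0177, -0.8923, -0.4511]])}
top {'camera_matrix': array([[392.3364,   0.    , 259.0065],
       [  0.    , 392.3364, 195.3821],
       [  0.    ,   0.    ,   1.    ]]), 'eye': array([0.3759, 0.0189, 1.437 ]), 'orientation': array([[-0.0014, -0.9931,  0.1172],
       [-0.9998, -0.0011, -0.021 ],
       [ 0.0209, -0.1172, -0.9929]])}
wrist {'camera_matrix': array([[305.7064,   0.    , 259.4458],
       [  0.    , 305.7064, 190.866 ],
       [  0.    ,   0.    ,   1.    ]]), 'mount': array([[-0.0002, -0.964 , -0.2659,  0.0717],
       [ 1.    , -0.0002, -0.0001, -0.0001],
       [ 0.    , -0.2659,  0.964 , -0.163 ],
       [ 0.    ,  0.    ,  0.    ,  1.    ]])}
```

View pics/a_scene.png

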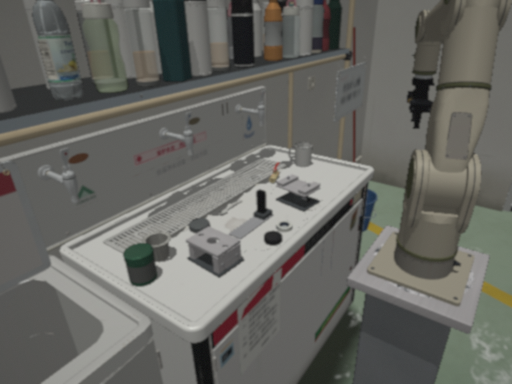

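View pics/a_top.png

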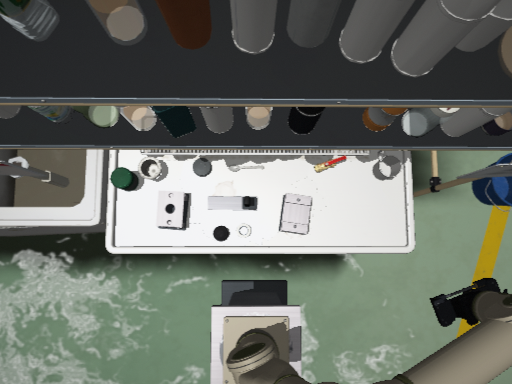

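View pics/a_wrist.png

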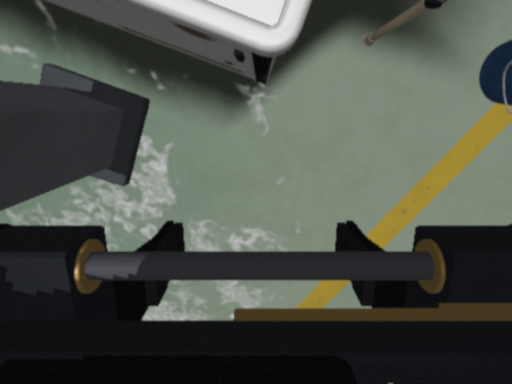

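```bash
cat > h.py <<'E'
from workcell import bot
import cv2,numpy as np
from scipy.spatial.transform import Rotation as R
np.set_printoptions(precision=4,suppress=True)
def cam(n,st=None):
    c=bot.get_calibration(n);K=np.array(c['camera_matrix'])
    if n=='wrist':
        st=st or bot.state();M=np.array(c['mount']);Rt=np.array(st['orientation']);p=np.array(st['tcp_pos'])
        return K,p+Rt@M[:3,3],Rt@M[:3,:3]
    return K,np.array(c['eye']),np.array(c['orientation'])
def back(cm,uv,z):
    K,e,Ro=cm;d=Ro@np.linalg.inv(K)@np.array([uv[0],uv[1],1.]);return e+d*(z-e[2])/d[2]
def proj(cm,X):
    K,e,Ro=cm;q=K@(Ro.T@(np.array(X)-e));return q[:2]/q[2]
def snap(n,f):
    st=bot.state();im=bot.snapshot(n);cv2.imwrite(f'pics/{f}.png',im);return im,cam(n,st),st
def tool(st,target,Rt=None):
    """shift along tool axes and rotvec to reach a world pose"""
    O=np.array(st['orientation']);s=O.T@(np.array(target)-st['tcp_pos'])
    r=R.from_matrix(O.T@Rt).as_rotvec() if Rt is not None else None
    return s,r
E
python3 - <<'E'
from h import *
im=cv2.imread('pics/a_top.png');cv2.imwrite('pics/a_topz.png',cv2.resize(im[150:260,100:420],None,fx=2.5,fy=2.5,interpolation=cv2.INTER_CUBIC))
im=cv2.imread('pics/a_scene.png');cv2.imwrite('pics/a_scz.png',cv2.resize(im[130:300,100:380],None,fx=2.8,fy=2.8,interpolation=cv2.INTER_CUBIC))
c=cam('top')
for t,z in (('plate_center',.064),('rack_seat',.06),('stand',.07),('lifter',.05),('lifter_grip',.084)):
    for r in bot.search_frame(t,'top')[:2]:
        x,y,w,h=r['rect'];print(t,r,back(c,(x+w/2,y+h/2),z))
E
```

```text
plate_center {'rect': [157.6, 190.2, 27.6, 35.3], 'confidence': 0.6} [0.4937 0.2963 0.064 ]
plate_center {'rect': [112.1, 168.5, 30.4, 27.4], 'confidence': 0.44} [0.5841 0.4527 0.064 ]
rack_seat {'rect': [160.2, 196.7, 29.0, 34.3], 'confidence': 0.74} [0.473 0.285 0.06 ]
stand {'rect': [280.3, 195.0, 31.8, 41.0], 'confidence': 0.84} [ 0.4666 -0.1398  0.07  ]
stand {'rect': [155.5, 191.8, 30.0, 34.8], 'confidence': 0.41} [0.4885 0.298  0.07  ]
lifter {'rect': [206.3, 195.6, 52.8, 15.4], 'confidence': 0.89} [0.5112 0.083  0.05  ]
lifter_grip {'rect': [206.1, 194.1, 56.7, 15.8], 'confidence': 0.68} [0.5124 0.0754 0.084 ]
```

View pics/a_topz.png

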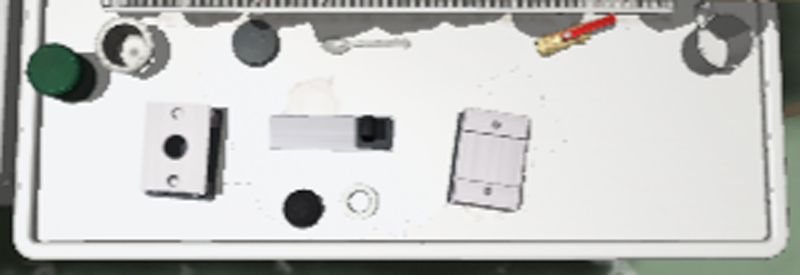

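View pics/a_scz.png

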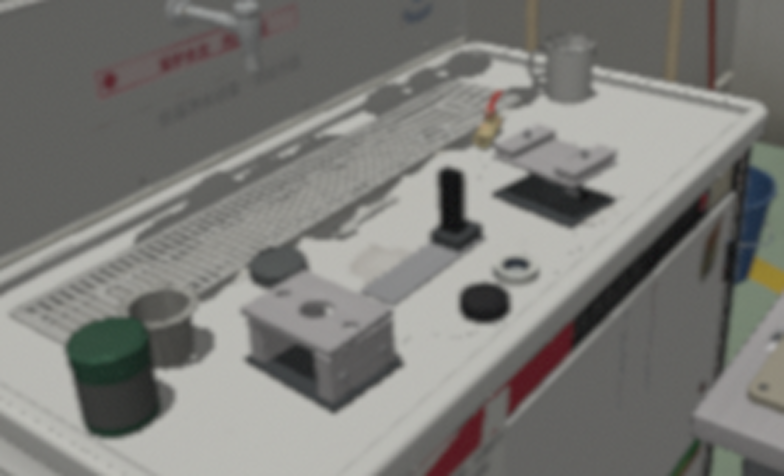

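Emit:
carry_out:
  series:
    - [0,0,0.1,0.03,-0.03,-0.03,0.087]
    - [0,0,0.2,0.32,-0.4,-0.04,0.087]
    - [0,0,0.342,0.32,-0.4,-0.04,0.087]
    - [0,0,0.342,0.32,-0.4,-0.04,0.087]
    - [0,0,0.342,0.32,-0.4,-0.04,0.087]
    - [0,0,0.342,0.32,-0.4,-0.04,0.087]
    - [0,0,0.342,0.32,-0.4,-0.04,0.087]
    - [0,0,0.342,0.32,-0.4,-0.04,0.087]

```text
time_s: 1.07
tcp_pos: [0.3174, -0.2799, 0.2565]
orientation: [[1.0, -0.0, 0.0], [-0.0, -1.0, -0.001], [0.0, 0.001, -1.0]]
force: [1.9, 0.8, 0.8]
opening: 0.0872
```

Emit:
carry_out:
  series:
    - [0,0,0,0.02,-0.03,0,0.087]
    - [0,0,0,0.04,-0.07,-0.01,0.087]
    - [0,0,0,0.06,-0.11,-0.01,0.087]
    - [0,0,0,0.07,-0.14,-0.02,0.087]
    - [0,0,0,0.08,-0.15,-0.02,0.087]
    - [0,0,0,0.08,-0.15,-0.02,0.087]
    - [0,0,0,0.08,-0.15,-0.02,0.087]
    - [0,0,0,0.08,-0.15,-0.02,0.087]

```text
time_s: 1.73
tcp_pos: [0.3967, -0.1327, 0.2761]
orientation: [[1.0, -0.001, -0.0], [-0.001, -1.0, -0.0], [-0.0, 0.0, -1.0]]
force: [-0.5, -1.2, -0.2]
opening: 0.0867
```

Run:
```python
from h import *
im,c,st=snap('wrist','b_w'); print(st['time_s'],st['tcp_pos'],st['force'])
cv2.imwrite('pics/b_wz.png',cv2.resize(im,None,fx=1.5,fy=1.5,interpolation=cv2.INTER_CUBIC))
```

```text
1.7333 [ 0.3967 -0.1327  0.2761] [-0.4553 -1.2238 -0.1921]
```

View pics/b_wz.png

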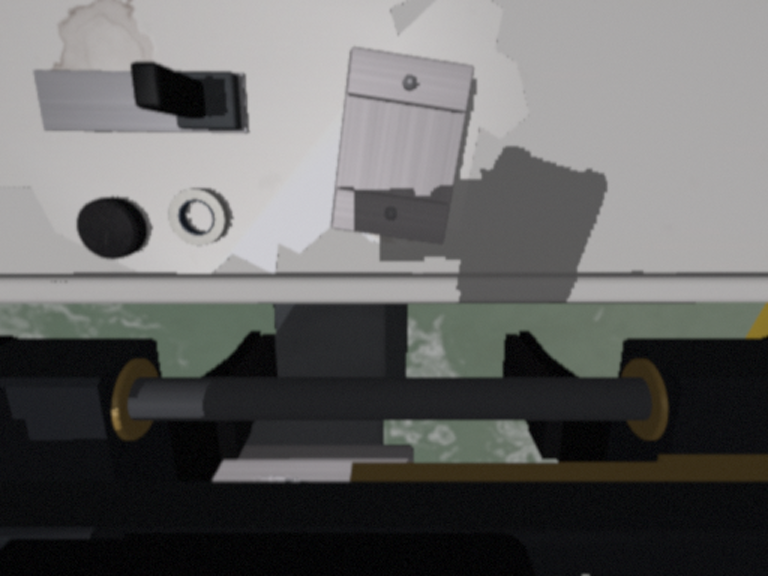

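Run:
```python
from h import *
im=cv2.imread('pics/b_w.png')
a=cv2.resize(im[20:170,215:325],None,fx=5,fy=4,interpolation=cv2.INTER_CUBIC)
a=cv2.resize(im[25:170,210:325],None,fx=4,fy=4,interpolation=cv2.INTER_CUBIC);cv2.imwrite('pics/b_z1.png',a)
a=cv2.resize(im[35:95,15:175],None,fx=4.8,fy=4.8,interpolation=cv2.INTER_CUBIC);cv2.imwrite('pics/b_z2.png',a)
```

```text
(no output)
```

View pics/b_z1.png

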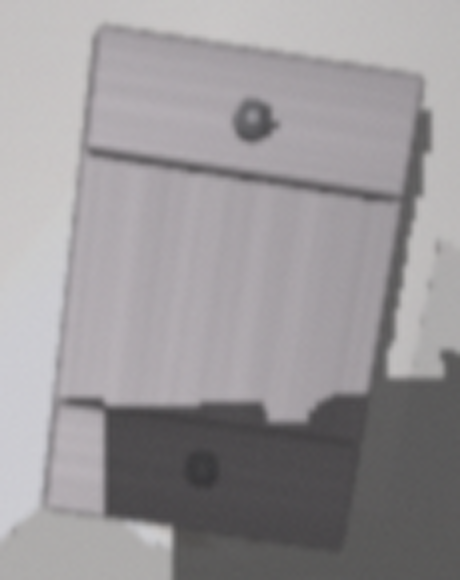

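View pics/b_z2.png

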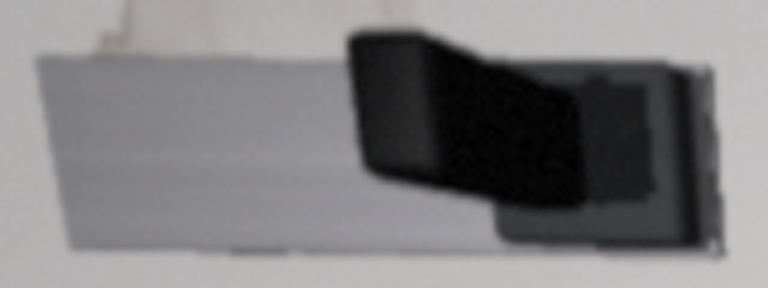

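```bash
cat >> h.py <<'E'
from scipy.optimize import least_squares
def T2(x,y,a): return lambda p:np.array([x+np.cos(a)*p[0]-np.sin(a)*p[1],y+np.sin(a)*p[0]+np.cos(a)*p[1],p[2]])
E
python3 - <<'E'
from h import *
st=bot.state();c=cam('wrist',st)
def fit(px,pts,x0,hz):
    def f(v):
        T=T2(*v[:3]);return np.concatenate([proj(c,T(np.array(p)+[0,0,v[3] if hz else 0]))-q for p,q in zip(pts,px)])
    s=least_squares(f,x0,loss='soft_l1');print(s.x,np.degrees(s.x[2]),'\n',f(s.x).reshape(-1,2));return s.x
# stand frame x=world +y : yaw 90
o=lambda u,v,s,ox,oy:(u/s+ox,v/s+oy)
P=[o(250,119,4,210,25),o(201,468,4,210,25),o(98,28,4,210,25),o(422,76,4,210,25),o(342,548,4,210,25),o(45,510,4,210,25)]
# stand +y -> world -x, stand +x -> world +y (image left)
S=[(0,-.047,.013),(0,.047,.013),(.045,-.066,0),(-.045,-.066,0),(-.045,.066,0),(.045,.066,0)]
fit(P,S,[.47,-.14,1.57,.07],True)
g=lambda u,v:o(u,v,4.8,15,35)
P=[g(38,57),g(72,247),g(350,35),g(430,32),g(440,178),g(368,168)]
L=[(.145,-.025,.005),(.145,.025,.005),(.01,-.015,.104),(-.01,-.015,.104),(-.01,.015,.104),(.01,.015,.104)]
fit(P,L,[.5,.04,1.57],False)
E
```

```text
[ 0.475  -0.1411  1.4319  0.0729] 82.04118435216894 
 [[ 0.2941  0.0024]
 [ 0.4465  0.5161]
 [-0.5836 -0.1594]
 [-0.0856  0.164 ]
 [-0.2027  0.0198]
 [ 0.1041 -0.5848]]
[0.5171 0.0303 1.5553] 89.11090606971375 
 [[-0.0995 -0.4065]
 [-0.0238  0.4642]
 [-1.7535 -1.6618]
 [ 1.5881 -0.7453]
 [ 3.0138  0.7873]
 [-1.4847  2.5938]]
```

Emit:
carry_out:
  series:
    - [0,0,0,0,-0.03,0,0.087]
    - [0,0,0,0,-0.07,0,0.087]
    - [0,0,0,0,-0.11,0,0.087]
    - [0,0,0,0,-0.15,0,0.087]
    - [0,0,0,0,-0.19,0,0.087]
    - [0,0,0,0,-0.23,0,0.087]
    - [0,0,0,0,-0.26,0,0.087]
    - [0,0,0,0,-0.27,0,0.087]

```text
time_s: 2.45
tcp_pos: [0.3967, 0.1418, 0.2766]
orientation: [[1.0, 0.003, 0.001], [0.003, -1.0, 0.0], [0.001, -0.0, -1.0]]
force: [-0.5, 0.6, -0.1]
opening: 0.0868
```

Run:
```python
from h import *
im,c,st=snap('wrist','c_w'); print(st['time_s'],st['tcp_pos'],st['force'],np.abs(st['qd']).max())
cv2.imwrite('pics/c_wz.png',cv2.resize(im,None,fx=1.5,fy=1.5,interpolation=cv2.INTER_CUBIC))
```

```text
2.45 [0.3967 0.1418 0.2766] [-0.4634  0.5719 -0.1219] 13.742796500024639
```

View pics/c_wz.png

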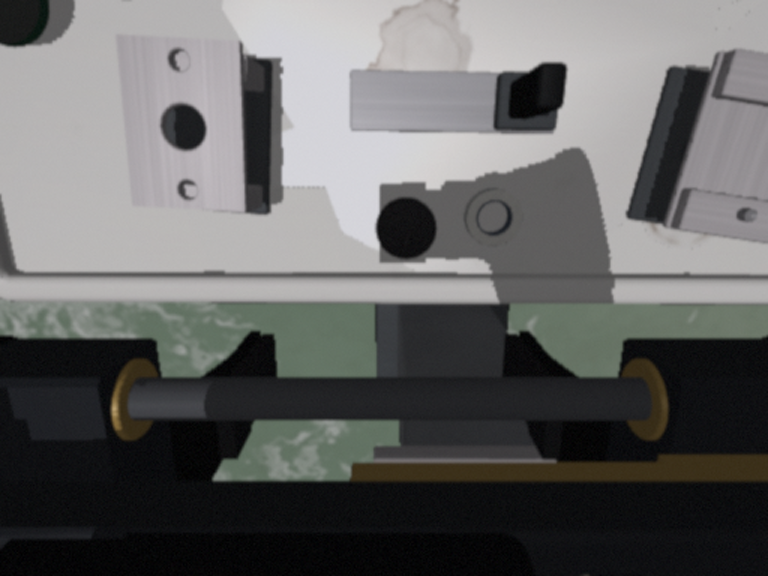

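Run:
```python
from h import *
im=cv2.imread('pics/c_w.png')
cv2.imwrite('pics/c_z1.png',cv2.resize(im[15:150,70:195],None,fx=4.4,fy=4.4,interpolation=cv2.INTER_CUBIC))
cv2.imwrite('pics/c_z2.png',cv2.resize(im[35:95,225:385],None,fx=4.8,fy=4.8,interpolation=cv2.INTER_CUBIC))
```

```text
(no output)
```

View pics/c_z1.png

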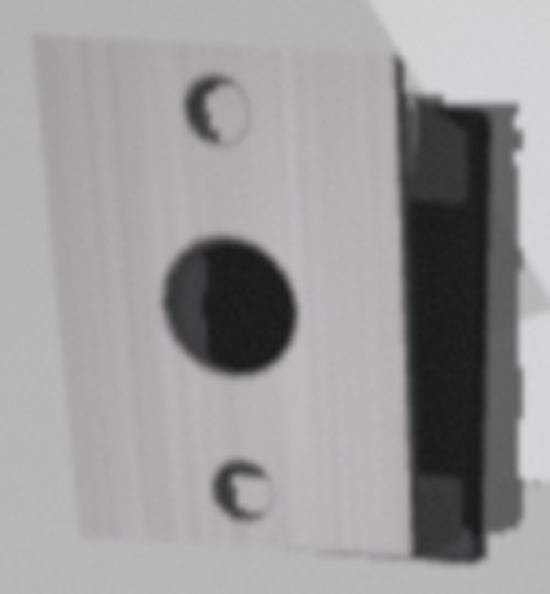

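View pics/c_z2.png

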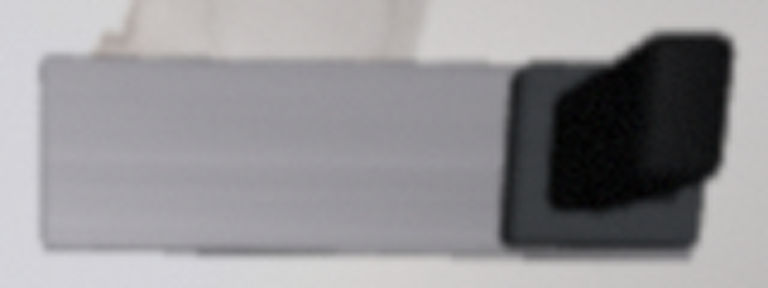

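```bash
cat > fit.py <<'E'
from h import *
def fit(c,px,pts,x0,hz=False,show=True):
    def f(v):
        T=T2(*v[:3]);return np.concatenate([proj(c,T(np.array(p)+[0,0,v[3] if hz else 0]))-q for p,q in zip(pts,px)])
    s=least_squares(f,x0,loss='soft_l1');print(s.x,np.degrees(s.x[2]))
    if show: print(f(s.x).reshape(-1,2))
    return s.x
o=lambda u,v,s,ox,oy:(u/s+ox,v/s+oy)
E
python3 - <<'E'
from fit import *
c=cam('wrist',bot.state())
k=lambda u,v:o(u,v,4.4,70,15)
P=[k(33,36),k(400,57),k(412,556),k(82,540),k(217,110),k(242,490),k(231,306)]
Z=.068
pt=[(.045,-.062,Z),(-.045,-.062,Z),(-.045,.062,Z),(.045,.062,Z),(0,-.047,Z),(0,.047,Z),(0,0,Z)]
print('plate');fit(c,P,pt,[.48,.29,1.57])
P=[k(490,108),k(486,560),k(468,203),k(468,472)]
print('rack');fit(c,P,[(-.05,-.067,.008),(-.05,.067,.008),(-.045,-.04,.008),(-.045,.04,.008)],[.48,.29,1.57])
g=lambda u,v:o(u,v,4.8,225,35)
P=[g(42,60),g(42,247),g(512,70),g(503,243),g(698,242),g(655,37),g(731,37),g(722,165)]
L=[(.145,-.025,.005),(.145,.025,.005),(.018,-.023,.023),(.018,.023,.023),(-.034,.023,.023),(.01,-.015,.104),(-.01,-.015,.104),(-.01,.015,.104)]
print('lifter');fit(c,P,L,[.5,.04,1.57])
E
```

```text
plate
[0.4921 0.2992 1.522 ] 87.20599656589486
[[ 0.114  -0.1585]
 [-0.8987 -0.2059]
 [-0.129  -0.1672]
 [-0.1536 -0.4637]
 [ 0.5089  0.333 ]
 [ 0.2576  0.1896]
 [ 0.1384  0.4229]]
rack
[0.4896 0.2979 1.4965] 85.74340628166604
[[-0.3881 -0.9369]
 [-0.4061  0.6625]
 [ 0.5897 -0.3411]
 [ 0.2284  0.7635]]
lifter
[0.5169 0.0321 1.5604] 89.40681144132364
[[-1.0258 -0.3648]
 [-0.676   1.033 ]
 [ 1.3201 -1.9037]
 [ 0.4334  0.8094]
 [ 0.0129  1.5998]
 [-2.4416 -1.2748]
 [ 1.6303 -0.9772]
 [ 0.0844  4.2155]]
```

Emit:
carry_out:
  series:
    - [0,0,0.01,0.03,0.02,0.01,0.087]
    - [0,0,0.015,0.06,0.045,0.03,0.087]
    - [0,0,0.017,0.085,0.07,0.055,0.087]
    - [0,0,0.017,0.105,0.09,0.085,0.087]
    - [0,0,0.017,0.115,0.105,0.11,0.087]
    - [0,0,0.017,0.12,0.11,0.127,0.087]
    - [0,0,0.017,0.12,0.11,0.127,0.087]
    - [0,0,0.017,0.12,0.11,0.127,0.087]

```text
time_s: 3.17
tcp_pos: [0.5165, 0.0269, 0.1487]
orientation: [[1.0, -0.019, -0.003], [-0.019, -1.0, 0.0], [-0.003, -0.0, -1.0]]
force: [-0.1, 0.3, 1.0]
opening: 0.0873
```

Run:
```python
from h import *
im,c,st=snap('wrist','d_w'); print(st['time_s'],st['tcp_pos'],st['orientation'],st['force'],np.abs(st['qd']).max())
cv2.imwrite('pics/d_wz.png',cv2.resize(im,None,fx=1.5,fy=1.5,interpolation=cv2.INTER_CUBIC))
print(tool(st,[.517,.031,.062]))
for n,p in (('axis top',[.517,.031,.104]),):print(proj(c,p)*1.5)
```

```text
3.1667 [0.5165 0.0269 0.1487] [[ 0.9998 -0.0192 -0.0025]
 [-0.0192 -0.9998  0.0004]
 [-0.0026 -0.0004 -1.    ]] [-0.0657  0.3107  1.0159] 2.5771178331775966
(array([ 0.0006, -0.0041,  0.0867]), None)
[380.1153 314.3493]
```

View pics/d_wz.png

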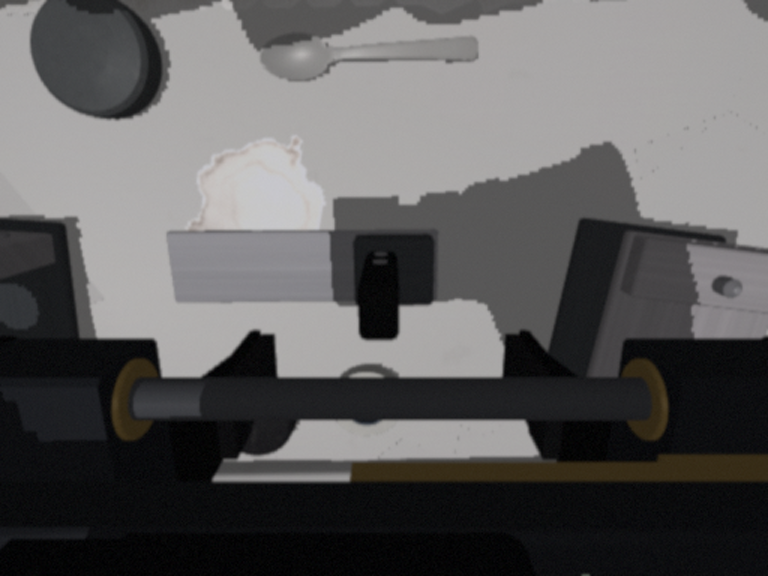

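Run:
```python
from h import *
c=cam('wrist',bot.state())
for u,v,z in ((168,231,.005),(177,302,.005),(330,232,.005),(330,302,.005),(379,338,.104),(356,236,.023),(434,236,.023),(434,300,.023),(437,304,.005)):
    print(u,v,back(c,(u/1.5,v/1.5),z))
im=cv2.imread('pics/d_w.png');a=im[145:235,225:305];a=cv2.convertScaleAbs(a,alpha=3,beta=10)
cv2.imwrite('pics/d_z.png',cv2.resize(a,None,fx=6,fy=6,interpolation=cv2.INTER_CUBIC))
```

```text
168 231 [0.5452 0.1763 0.005 ]
177 302 [0.4951 0.1773 0.005 ]
330 232 [0.5426 0.0671 0.005 ]
330 302 [0.4932 0.0697 0.005 ]
379 338 [0.5051 0.0328 0.104 ]
356 236 [0.5425 0.0483 0.023 ]
434 236 [ 0.5416 -0.0013  0.023 ]
434 300 [ 0.4989 -0.0017  0.023 ]
437 304 [ 0.4904 -0.0056  0.005 ]
```

View pics/d_z.png

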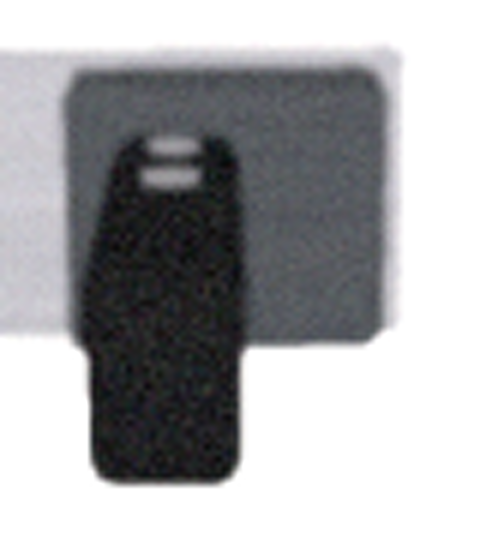

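Emit:
carry_out:
  series:
    - [0,0,0,0.002,-0.004,0.01,0.087]
    - [0,0,0,0.0025,-0.005,0.025,0.087]
    - [0,0,0,0.0025,-0.005,0.045,0.087]
    - [0,0,0,0.0025,-0.005,0.062,0.087]
    - [0,0,0,0.0025,-0.005,0.076,0.087]
    - [0,0,0,0.0025,-0.005,0.084,0.087]
    - [0,0,0,0.0025,-0.005,0.087,0.087]
    - [0,0,0,0.0025,-0.005,0.087,0.05]

```text
time_s: 3.88
tcp_pos: [0.5199, 0.0334, 0.0625]
orientation: [[1.0, -0.017, 0.0], [-0.017, -1.0, -0.0], [0.0, 0.0, -1.0]]
force: [0.3, -0.6, -0.5]
opening: 0.0847
```

Emit:
carry_out:
  series:
    - [0,0,0,0,0,0,0.03]
    - [0,0,0,0,0,0,0.02]
    - [0,0,0,0,0,0,0.01]
    - [0,0,0,0,0,0,0.0]
    - [0,0,0,0,0,0,0.0]
    - [0,0,0,0,0,0,0.0]
    - [0,0,0,0,0,0,0.0]
    - [0,0,0,0,0,0,0.0]
  squeeze: 50

```text
time_s: 4.55
tcp_pos: [0.5199, 0.0329, 0.0623]
orientation: [[1.0, -0.017, 0.0], [-0.017, -1.0, -0.0], [0.0, 0.0, -1.0]]
force: [-0.4, -0.0, -0.0]
opening: 0.0349
```

Emit:
carry_out:
  series:
    - [0,0,0,0,0,0,0.0]
    - [0,0,0,0,0,0,0.0]
    - [0,0,0,0,0,0,0.0]
    - [0,0,0,0,0,0,0.0]
    - [0,0,0,0,0,0,0.0]
    - [0,0,0,0,0,0,0.0]
    - [0,0,0,0,0,0,0.0]
    - [0,0,0,0,0,0,0.0]

```text
time_s: 5.22
tcp_pos: [0.5198, 0.0329, 0.0623]
orientation: [[1.0, -0.017, -0.0], [-0.017, -1.0, -0.0], [-0.0, 0.0, -1.0]]
force: [-0.9, -0.2, 0.1]
opening: 0.0198
```

Run:
```python
from h import *
im,c,st=snap('wrist','e_w'); print(st['time_s'],st['tcp_pos'],st['orientation'],st['force'],st['wrist_torque'],st['opening'])
cv2.imwrite('pics/e_wz.png',cv2.resize(im,None,fx=1.5,fy=1.5,interpolation=cv2.INTER_CUBIC))
```

```text
5.2167 [0.5198 0.0329 0.0623] [[ 0.9999 -0.0173 -0.    ]
 [-0.0173 -0.9999 -0.0002]
 [-0.      0.0002 -1.    ]] [-0.8906 -0.2344  0.0869] [-0.0859  0.0466  0.0426] 0.0197579945372211
```

View pics/e_wz.png

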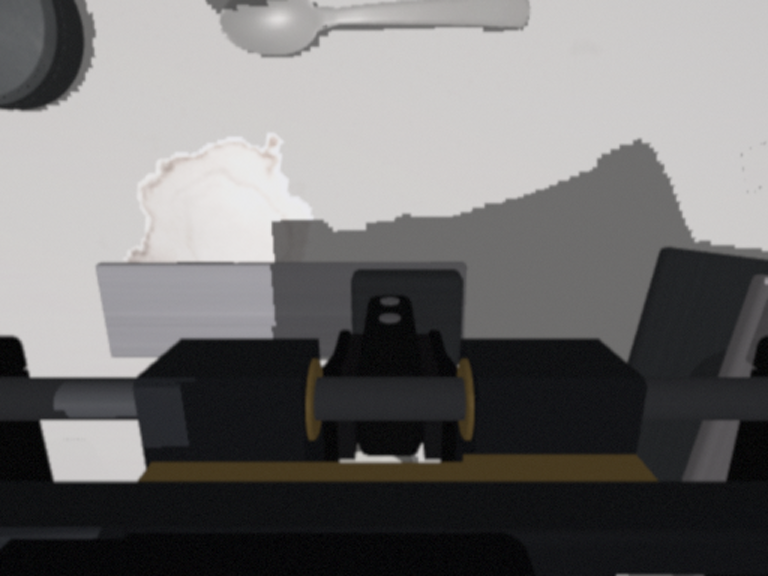

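Run:
```python
from h import *
st=bot.state();c=cam('wrist',st)
for u,v,z in ((98,264,.005),(111,356,.005),(352,270,.023),(463,270,.023),(466,264,.005)):
    X=back(c,(u/1.5,v/1.5),z);print(X, np.array(st['orientation']).T@(X-st['tcp_pos']))
```

```text
[0.5447 0.1755 0.005 ] [ 0.0223 -0.143   0.0573]
[0.4957 0.1779 0.005 ] [-0.0267 -0.1445  0.0573]
[0.5437 0.0492 0.023 ] [ 0.0235 -0.0166  0.0393]
[ 0.5429 -0.0011  0.023 ] [0.0235 0.0337 0.0393]
[ 0.5415 -0.0054  0.005 ] [0.0223 0.038  0.0573]
```

Emit:
carry_out:
  series:
    - [0,0,0,0,0,-0.01,0.0]
    - [0,0,0,0,0,-0.025,0.0]
    - [0,0,0,-0.005,-0.007,-0.033,0.0]
    - [0,0,0.01,-0.015,-0.02,-0.035,0.0]
    - [0,0,0.02,-0.025,-0.033,-0.035,0.0]
    - [0,0,0.03,-0.033,-0.043,-0.035,0.0]
    - [0,0,0.035,-0.0384,-0.05,-0.035,0.0]
    - [0,0,0.035,-0.0384,-0.05,-0.035,0.0]

```text
time_s: 5.93
tcp_pos: [0.4811, 0.0857, 0.0976]
orientation: [[0.999, -0.049, 0.0], [-0.049, -0.999, -0.0], [0.0, 0.0, -1.0]]
force: [0.3, 0.3, -3.6]
opening: 0.0196
```

Run:
```python
from h import *
im,c,st=snap('wrist','f_w'); print(st['time_s'],st['tcp_pos'],st['orientation'],st['force'],st['wrist_torque'],st['opening'])
cv2.imwrite('pics/f_wz.png',cv2.resize(im,None,fx=1.5,fy=1.5,interpolation=cv2.INTER_CUBIC))
```

```text
5.9333 [0.4811 0.0857 0.0976] [[ 0.9988 -0.0494  0.0001]
 [-0.0494 -0.9988 -0.0001]
 [ 0.0001  0.0001 -1.    ]] [ 0.3166  0.3385 -3.6301] [ 0.0381  0.0051 -0.0437] 0.01963171598569849
```

View pics/f_wz.png

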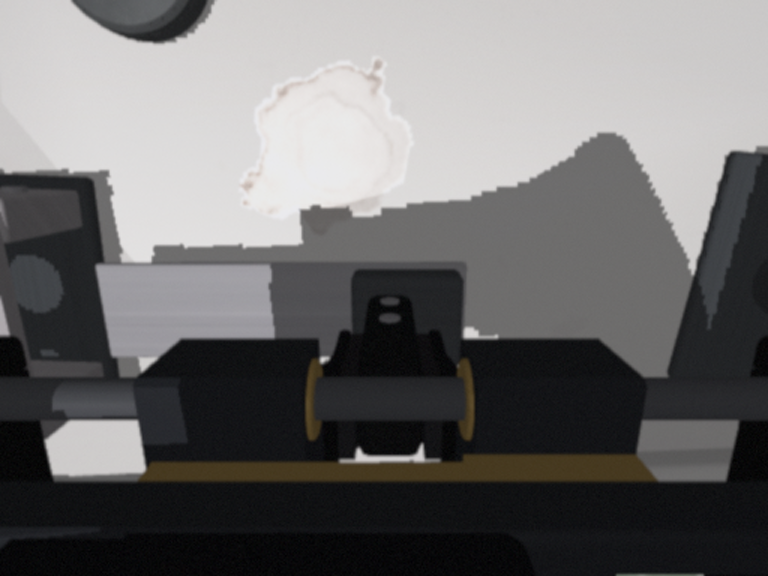

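Run:
```python
from h import *
c=cam('wrist',bot.state())
for u,v,z in ((93,178,.008),(83,231,.008),(103,362,.008)):
    print(u,v,back(c,(u/1.5,v/1.5),z))
im=cv2.imread('pics/f_w.png');a=im[100:270,0:100];a=cv2.convertScaleAbs(a,alpha=1.5,beta=20)
cv2.imwrite('pics/f_z.png',cv2.resize(a,None,fx=3.5,fy=3.5,interpolation=cv2.INTER_CUBIC))
```

```text
93 178 [0.5523 0.2397 0.008 ]
83 231 [0.5243 0.2515 0.008 ]
103 362 [0.4458 0.2575 0.008 ]
```

View pics/f_z.png

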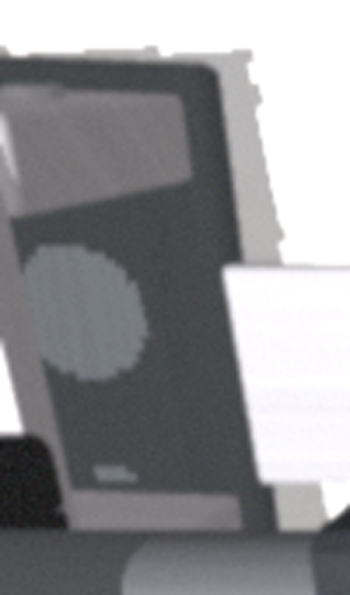

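Emit:
carry_out:
  series:
    - [0,0,0,0,-0.008,0,0.0]
    - [0,0,0,0.0005,-0.024,0,0.0]
    - [0,0,0,0.001,-0.043,0,0.0]
    - [0,0,0,0.001,-0.063,0,0.0]
    - [0,0,0,0.0015,-0.082,0,0.0]
    - [0,0,0,0.0015,-0.098,0,0.0]
    - [0,0,0,0.0015,-0.1085,0,0.0]
    - [0,0,0,0.0015,-0.1085,0,0.0]

```text
time_s: 6.65
tcp_pos: [0.4895, 0.1944, 0.0974]
orientation: [[0.999, -0.05, -0.0], [-0.05, -0.999, 0.002], [-0.0, -0.002, -1.0]]
force: [-0.1, 0.2, -2.3]
opening: 0.0197
```

Run:
```python
from h import *
im,c,st=snap('wrist','g_w'); print(st['time_s'],st['tcp_pos'],st['orientation'],st['force'],st['wrist_torque'],st['opening'])
cv2.imwrite('pics/g_wz.png',cv2.resize(im,None,fx=1.5,fy=1.5,interpolation=cv2.INTER_CUBIC))
```

```text
6.65 [0.4895 0.1944 0.0974] [[ 0.9988 -0.0499 -0.    ]
 [-0.0499 -0.9988  0.0017]
 [-0.0001 -0.0017 -1.    ]] [-0.0941  0.1982 -2.2632] [0.0358 0.0649 0.0306] 0.019744445560661808
```

View pics/g_wz.png

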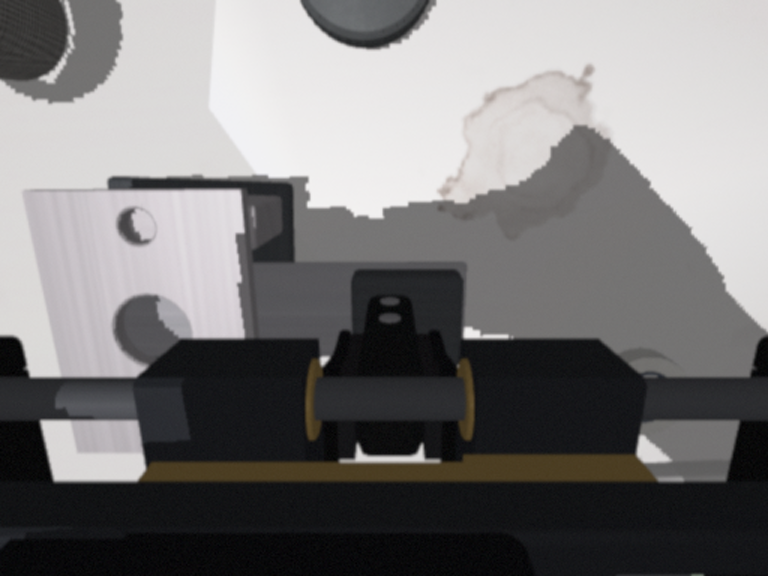

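Emit:
carry_out:
  series:
    - [0,0,0,0,0,-0.005,0.0]
    - [0,0,0,0,0,-0.012,0.0]
    - [0,0,0,0,0,-0.015,0.0]
    - [0,0,0,0,0,-0.018,0.0]
    - [0,0,0,0,0,-0.021,0.0]
    - [0,0,0,0,0,-0.024,0.0]
    - [0,0,0,0,0,-0.028,0.0]
    - [0,0,0,0,0,-0.032,0.0]

```text
time_s: 7.37
tcp_pos: [0.4893, 0.1918, 0.1295]
orientation: [[0.999, -0.052, -0.0], [-0.052, -0.999, -0.0], [-0.0, 0.0, -1.0]]
force: [0.3, -0.5, -5.1]
opening: 0.02
```

Emit:
carry_out:
  series:
    - [0,0,0,0,0,-0.005,0.0]
    - [0,0,0,0,0,-0.012,0.0]
    - [0,0,0,0,0,-0.02,0.0]
    - [0,0,0,0,0,-0.028,0.0]
    - [0,0,0,0,0,-0.036,0.0]
    - [0,0,0,0,0,-0.042,0.0]
    - [0,0,0,0,0,-0.045,0.0]
    - [0,0,0,0,0,-0.045,0.0]

```text
time_s: 8.03
tcp_pos: [0.4899, 0.1921, 0.1751]
orientation: [[0.999, -0.052, 0.001], [-0.052, -0.999, 0.0], [0.001, -0.0, -1.0]]
force: [0.2, 0.4, -4.6]
opening: 0.0198
```

Run:
```python
from h import *
im,c,st=snap('wrist','i_w'); print(st['time_s'],st['tcp_pos'],st['orientation'],st['force'],st['wrist_torque'],st['opening'])
cv2.imwrite('pics/i_wz.png',cv2.resize(im,None,fx=1.5,fy=1.5,interpolation=cv2.INTER_CUBIC))
```

```text
8.0333 [0.4899 0.1921 0.1751] [[ 0.9986 -0.0523  0.0012]
 [-0.0523 -0.9986  0.0001]
 [ 0.0012 -0.0002 -1.    ]] [ 0.1679  0.368  -4.5774] [-0.1132  0.0059  0.0279] 0.019782392285633797
```

View pics/i_wz.png

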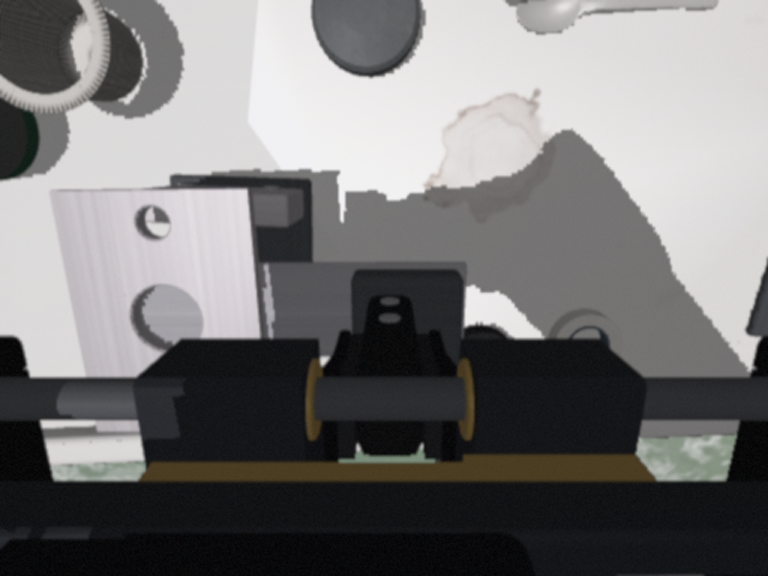

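Run:
```python
from h import *
im=cv2.imread('pics/i_w.png')
cv2.imwrite('pics/i_z.png',cv2.resize(im[120:235,25:185],None,fx=5,fy=5,interpolation=cv2.INTER_CUBIC))
```

```text
(no output)
```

View pics/i_z.png

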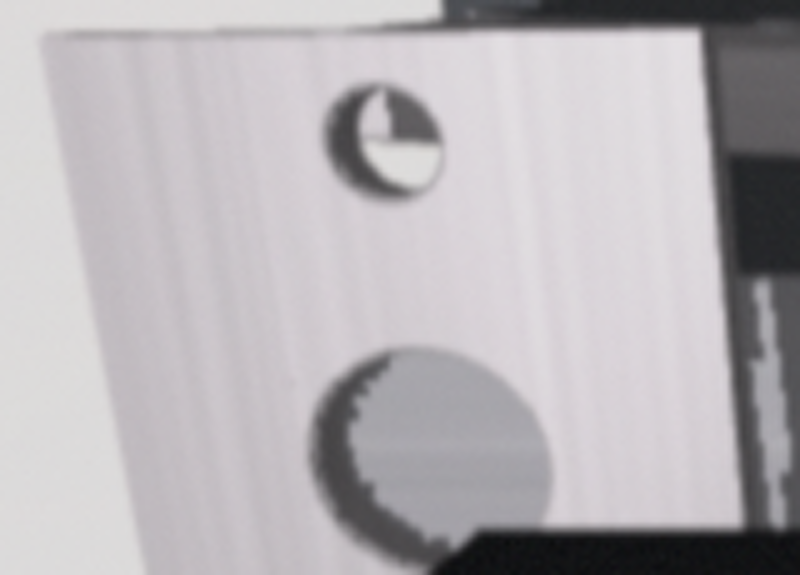

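Run:
```python
from fit import *
cal=bot.get_calibration('wrist');M=np.array(cal['mount']);c=(np.array(cal['camera_matrix']),M[:3,3],M[:3,:3])
k=lambda u,v:o(u,v,5,25,120)
P=[k(44,36),k(703,28),k(385,140),k(431,459)]
pt=[(.045,.062,0),(-.045,.062,0),(0,.047,0),(0,0,0)]
for z in (.0493,):
    pp=[(a,b,z) for a,b,_ in pt]; fit(c,P,pp,[0,-.105,-1.57])
fit(c,P,pt,[0,-.105,-1.57,.0493],True)
for q,z in ((k(148,575),.0493),(k(743,527),.0493),(k(44,36),.0493),(k(703,28),.0493)):print(back(c,q,z))
```

```text
[-0.0031 -0.1084 -1.5778] -90.40409588660118
[[-0.5521 -0.5968]
 [-0.2767  0.0285]
 [ 0.427   0.1759]
 [ 0.428   0.422 ]]
[-0.0033 -0.1089 -1.5779  0.0503] -90.40554009433377
[[-0.2158 -0.4859]
 [-0.5874  0.1409]
 [ 0.425   0.1795]
 [ 0.386   0.1348]]
[-0.0212 -0.1535  0.0493]
[-0.0135 -0.0636  0.0493]
[ 0.0582 -0.1535  0.0493]
[ 0.0592 -0.0636  0.0493]
```

Emit:
carry_out:
  series:
    - [0,0,0,0,0.003,0,0.0]
    - [0,0,0,0,0.009,0,0.0]
    - [0,0,0,0,0.018,0,0.0]
    - [0,0,0,0,0.03,0,0.0]
    - [0,0,0,0,0.045,0,0.0]
    - [0,0,0,0,0.062,0,0.0]
    - [0,0,0,0,0.08,0,0.0]
    - [0,0,0,0,0.098,0,0.0]

```text
time_s: 8.75
tcp_pos: [0.484, 0.0923, 0.1741]
orientation: [[0.999, -0.053, -0.0], [-0.053, -0.999, -0.0], [-0.0, 0.0, -1.0]]
force: [0.7, -0.5, -4.3]
opening: 0.0197
```

Emit:
carry_out:
  series:
    - [0,0,0,0,0.02,0,0.0]
    - [0,0,0,0,0.04,0,0.0]
    - [0,0,0,0,0.06,0,0.0]
    - [0,0,0,0,0.08,0,0.0]
    - [0,0,0,0,0.1,0,0.0]
    - [0,0,0,0,0.12,0,0.0]
    - [0,0,0,0,0.14,0,0.0]
    - [0,0,0,0,0.16,0,0.0]

```text
time_s: 9.42
tcp_pos: [0.4754, -0.0676, 0.1742]
orientation: [[0.999, -0.053, -0.0], [-0.053, -0.999, -0.0], [-0.0, 0.0, -1.0]]
force: [0.2, 0.3, -4.8]
opening: 0.02
```

Emit:
carry_out:
  series:
    - [0,0,0.005,0,0.02,0,0.0]
    - [0,0,0.015,0,0.04,0,0.0]
    - [0,0,0.03,0,0.059,0,0.0]
    - [0,0,0.046,0,0.077,0,0.0]
    - [0,0,0.062,0,0.093,0,0.0]
    - [0,0,0.077,0,0.107,0,0.0]
    - [0,0,0.088,0,0.119,0,0.0]
    - [0,0,0.094,0,0.129,0,0.0]

```text
time_s: 10.08
tcp_pos: [0.4692, -0.1957, 0.1742]
orientation: [[0.989, -0.147, 0.0], [-0.147, -0.989, 0.0], [-0.0, -0.0, -1.0]]
force: [-0.5, 0.2, -4.5]
opening: 0.0194
```

Emit:
carry_out:
  series:
    - [0,0,0,0,0.008,0,0.0]
    - [0,0,0,0,0.014,0,0.0]
    - [0,0,0,0,0.019,0,0.0]
    - [0,0,0,0,0.023,0,0.0]
    - [0,0,0,0,0.025,0,0.0]
    - [0,0,0,0,0.026,0,0.0]
    - [0,0,0,0,0.026,0,0.0]
    - [0,0,0,0,0.026,0,0.0]

```text
time_s: 10.75
tcp_pos: [0.4656, -0.2199, 0.1744]
orientation: [[0.989, -0.145, 0.0], [-0.145, -0.989, 0.0], [0.0, -0.0, -1.0]]
force: [-0.5, -0.1, -3.7]
opening: 0.0199
```

Run:
```python
from h import *
im,c,st=snap('wrist','j_w'); print(st['time_s'],st['tcp_pos'],st['orientation'],st['force'],st['wrist_torque'],st['opening'],np.abs(st['qd']).max())
cv2.imwrite('pics/j_wz.png',cv2.resize(im,None,fx=1.5,fy=1.5,interpolation=cv2.INTER_CUBIC))
cv2.imwrite('pics/j_z.png',cv2.resize(im[90:240,5:195],None,fx=4,fy=4,interpolation=cv2.INTER_CUBIC))
```

```text
10.75 [ 0.4656 -0.2199  0.1744] [[ 0.9894 -0.1452  0.0001]
 [-0.1452 -0.9894  0.    ]
 [ 0.0001 -0.     -1.    ]] [-0.4842 -0.0777 -3.6881] [-0.1114  0.0643  0.0304] 0.019899951678552887 0.13505817646712134
```

View pics/j_wz.png

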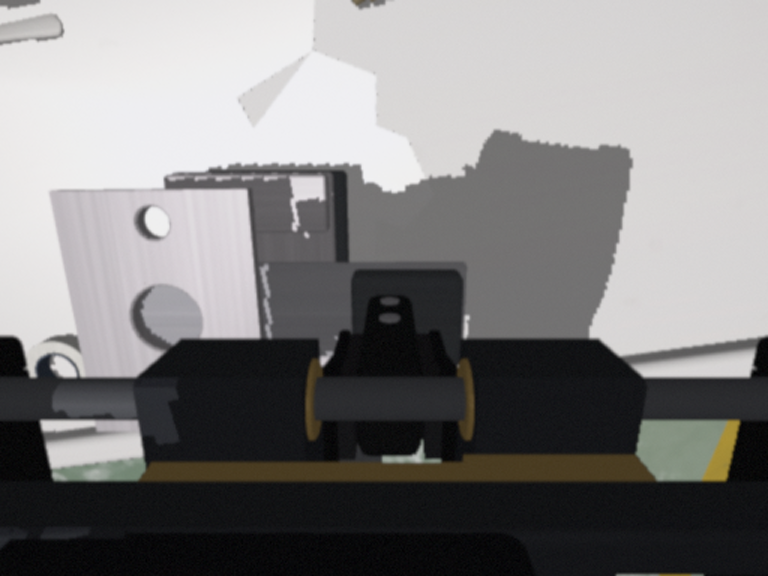

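View pics/j_z.png

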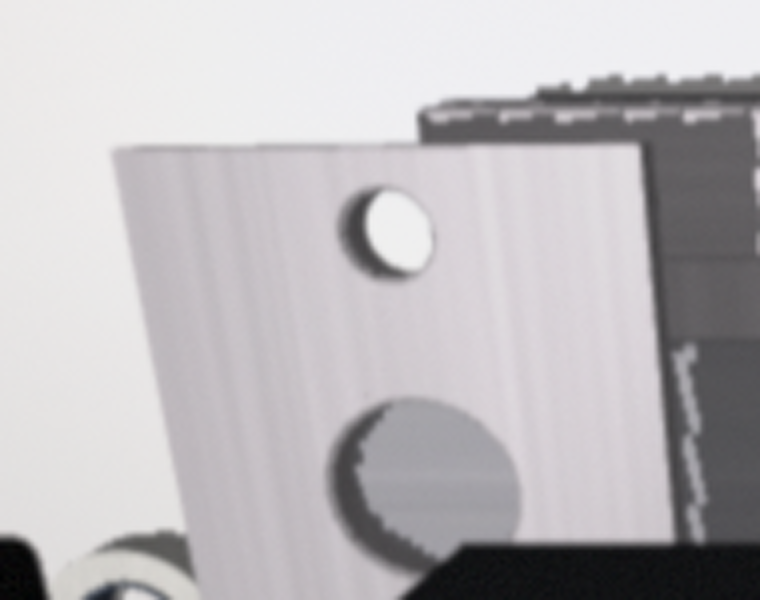

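Emit:
carry_out:
  series:
    - [0,0,0,0,0.003,0,0.0]
    - [0,0,0,0.0002,0.008,0,0.0]
    - [0,0,0,0.0005,0.014,0,0.0]
    - [0,0,0,0.0007,0.02,0.003,0.0]
    - [0,0,0,0.0007,0.025,0.008,0.0]
    - [0,0,0,0.0007,0.028,0.014,0.0]
    - [0,0,0,0.0007,0.0291,0.019,0.0]
    - [0,0,0,0.0007,0.0291,0.021,0.0]

```text
time_s: 11.47
tcp_pos: [0.4613, -0.2492, 0.1519]
orientation: [[0.989, -0.146, -0.001], [-0.146, -0.989, 0.001], [-0.002, -0.001, -1.0]]
force: [-0.3, -0.2, -4.3]
opening: 0.0194
```

Emit:
carry_out:
  series:
    - [0,0,0,0,0,0.001,0.0]
    - [0,0,0,0,0,0.001,0.0]
    - [0,0,0,0,0,0.001,0.0]
    - [0,0,0,0,0,0.001,0.0]
    - [0,0,0,0,0,0.001,0.0]
    - [0,0,0,0,0,0.001,0.0]
    - [0,0,0,0,0,0.001,0.0]
    - [0,0,0,0,0,0.001,0.0]

```text
time_s: 12.13
tcp_pos: [0.462, -0.2492, 0.1524]
orientation: [[0.989, -0.146, 0.0], [-0.146, -0.989, -0.0], [0.0, 0.0, -1.0]]
force: [0.3, 0.5, -4.6]
opening: 0.0199
```

Run:
```python
from h import *
im,c,st=snap('wrist','k_w'); print(st['time_s'],st['tcp_pos'],st['orientation'],st['force'],st['wrist_torque'],st['opening'],np.abs(st['qd']).max())
cv2.imwrite('pics/k_wz.png',cv2.resize(im,None,fx=1.5,fy=1.5,interpolation=cv2.INTER_CUBIC))
cv2.imwrite('pics/k_z.png',cv2.resize(im[90:240,5:195],None,fx=4,fy=4,interpolation=cv2.INTER_CUBIC))
s,cs,_=snap('scene','k_s')
cv2.imwrite('pics/k_sz.png',cv2.resize(s[120:240,220:380],None,fx=5,fy=5,interpolation=cv2.INTER_CUBIC))
```

```text
12.1333 [ 0.462  -0.2492  0.1524] [[ 0.9893 -0.1456  0.0001]
 [-0.1456 -0.9893 -0.0002]
 [ 0.0002  0.0002 -1.    ]] [ 0.2518  0.527  -4.6431] [-0.1577  0.042   0.0147] 0.01988447275576974 0.13780005137530826
```

View pics/k_z.png

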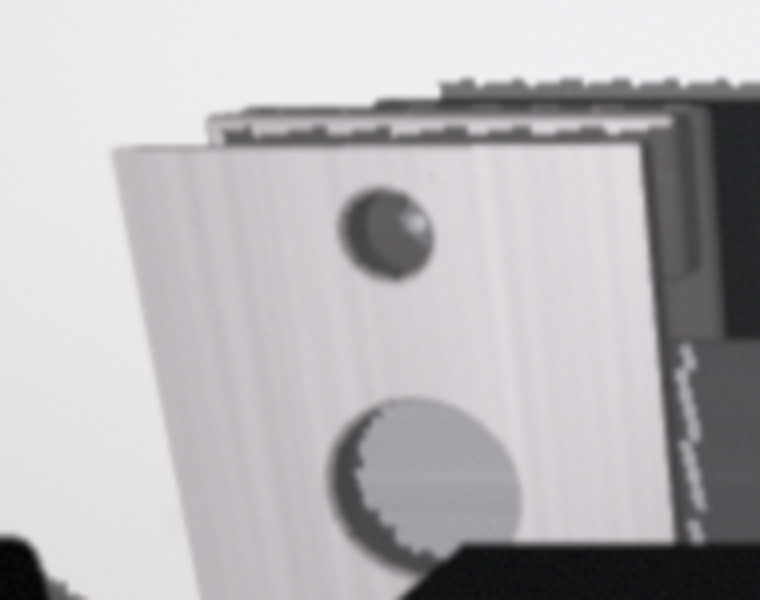

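View pics/k_sz.png

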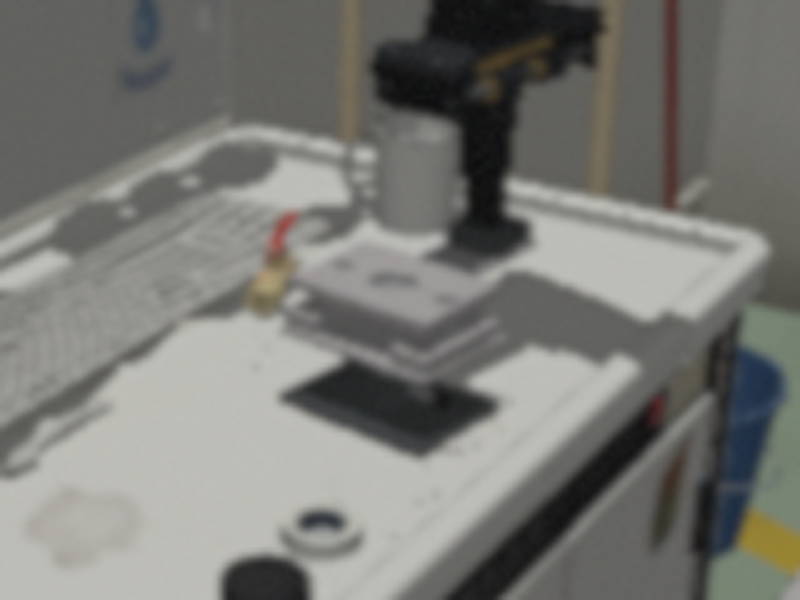

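Run:
```python
from fit import *
cal=bot.get_calibration('wrist');M=np.array(cal['mount']);c=(np.array(cal['camera_matrix']),M[:3,3],M[:3,:3])
Zz=lambda p:(np.array(p)-[5,90])*4
T=T2(-.0031,-.1084,-1.5778)
st=bot.state();O=np.array(st['orientation'])
print('hole top',Zz(proj(c,T([0,.047,.0493]))),'bottom',Zz(proj(c,T([0,.047,.0573]))))
for zt in(.0634,.0664,.0694):print(zt,Zz(proj(c,T([0,.047,zt]))))
S=T2(.475,-.1411,1.4319)
for z in (.083,.086,.089):
  X=S([0,-.047,z]);print('stand pin',Zz(proj(c,O.T@(X-st['tcp_pos']))))
im=cv2.imread('pics/k_w.png');a=im[130:165,85:120];a=cv2.convertScaleAbs(a,alpha=1.8,beta=0)
cv2.imwrite('pics/k_zz.png',cv2.resize(a,None,fx=16,fy=16,interpolation=cv2.INTER_CUBIC))
```

```text
hole top [389.015  232.7139] bottom [411.0765 226.8684]
0.0634 [426.8853 222.6796]
0.0664 [434.3618 220.6987]
0.0694 [441.6514 218.7672]
stand pin [439.0658 217.5295]
stand pin [431.742  219.4445]
stand pin [424.2304 221.4087]
```

View pics/k_zz.png

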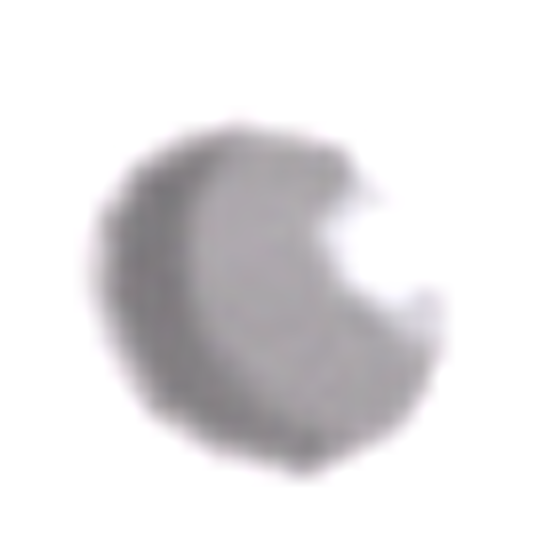

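Run:
```python
from fit import *
Zz=lambda p:(np.array(p)-[5,90])*4
st=bot.state();c=cam('wrist',st)
S=T2(.475,-.1411,1.4319)
for z in (.070,.073,.076):
  print(z,Zz(proj(c,S([.045,-.066,z]))),Zz(proj(c,S([-.045,-.066,z]))))
im=cv2.imread('pics/k_w.png')
cv2.imwrite('pics/k_z2.png',cv2.resize(im[105:165,40:195],None,fx=5,fy=5,interpolation=cv2.INTER_CUBIC))
```

```text
0.07 [226.3554 113.6579] [686.7228 110.1143]
0.073 [216.6601 114.2389] [682.6653 110.6523]
0.076 [206.7243 114.8344] [678.507  111.2036]
```

View pics/k_z2.png

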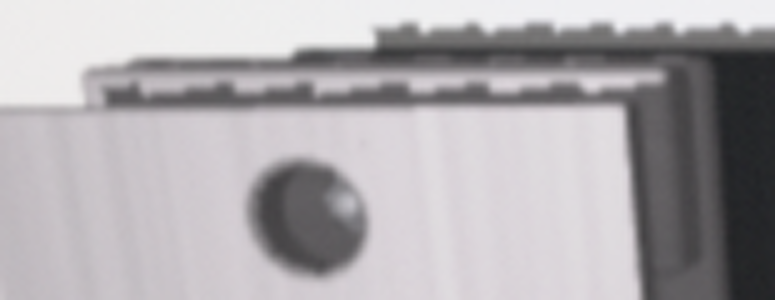

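Run:
```python
from h import *
im=cv2.imread('pics/c_w.png');a=cv2.resize(im[25:165,415:512],None,fx=4,fy=4,interpolation=cv2.INTER_CUBIC)
im=cv2.imread('pics/d_w.png');b=cv2.resize(im[140:255,375:512],None,fx=4,fy=4,interpolation=cv2.INTER_CUBIC)
cv2.imwrite('pics/cz.png',a);cv2.imwrite('pics/dz.png',b)
```

```text
(no output)
```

View pics/cz.png

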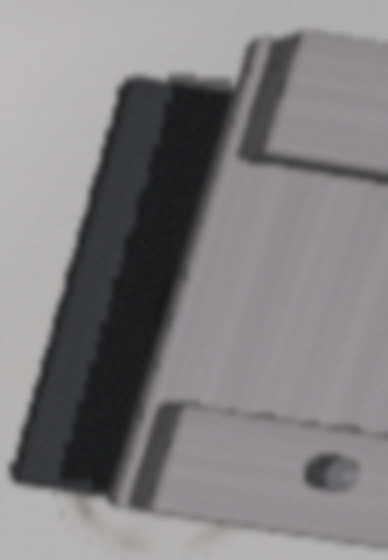

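View pics/dz.png

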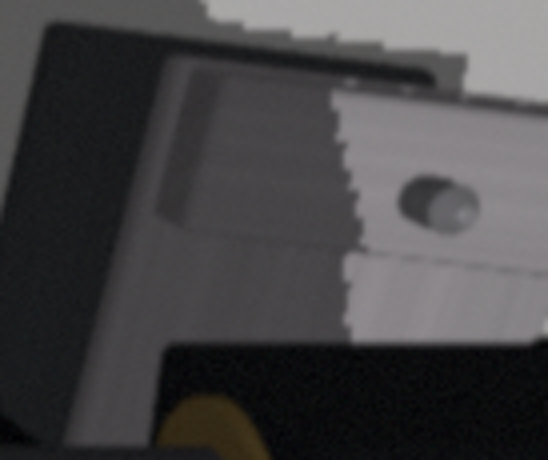

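```bash
cat > joint.py <<'E'
from fit import *
def mk(p,O): return cam('wrist',dict(tcp_pos=p,orientation=O))
yaw=lambda t:np.array([[np.cos(t),np.sin(t),0],[np.sin(t),-np.cos(t),0],[0,0,-1.]])
Ob=np.array([[1,-.001,0],[-.001,-1,0],[0,0,-1.]]);Oc=np.array([[1,.003,.001],[.003,-1,0],[.001,0,-1.]])
Od=np.array([[.9998,-.0192,-.0025],[-.0192,-.9998,.0004],[-.0026,-.0004,-1]])
cb=mk([.3967,-.1327,.2761],Ob);cc=mk([.3967,.1418,.2766],Oc);cd=mk([.5165,.0269,.1487],Od)
q=lambda u,v:(u/4+210,v/4+25)
obs=[(cb,q(250,119),(0,-.047,.013)),(cb,q(201,468),(0,.047,.013)),(cb,q(98,28),(.045,-.066,0)),(cb,q(422,76),(-.045,-.066,0)),(cb,q(342,548),(-.045,.066,0)),(cb,q(45,510),(.045,.066,0)),
(cc,(501.5,143.25),(0,.047,.013)),(cc,(490.5,33.75),(.045,-.066,0)),(cc,(459.5,126.25),(.045,.034,0)),(cc,(453.75,152.5),(.045,.066,0)),(cc,(482,64.5),(.045,-.034,0)),
(cd,(490.5,192.75),(0,-.047,.013)),(cd,(428.75,158.75),(.045,-.066,0)),(cd,(421.5,196.25),(.045,-.034,0))]
def run(obs):
    def f(v):
        T=T2(*v[:3]);return np.concatenate([proj(c,T(np.array(p)+[0,0,v[3]]))-uv for c,uv,p in obs])
    s=least_squares(f,[.475,-.141,1.43,.073],loss='soft_l1');print(s.x,np.degrees(s.x[2]));print(f(s.x).reshape(-1,2))
    return s.x
if __name__=='__main__':
    run(obs);run(obs[6:]);run(obs[11:])
E
python3 joint.py
```

```text
[ 0.475  -0.1414  1.4302  0.0763] 81.94530347945069
[[ 1.0046 -0.3769]
 [ 0.7733  0.961 ]
 [-0.2105 -0.8668]
 [ 1.049  -0.1753]
 [ 0.3615  0.7166]
 [ 0.0261 -0.1748]
 [ 0.3702  0.5153]
 [-1.1228 -1.5845]
 [ 0.6656 -0.4401]
 [-2.044   0.4292]
 [-2.4635 -0.7879]
 [-0.1951  0.4168]
 [ 1.0691 -0.3316]
 [-2.4106  1.3801]]
[ 0.4744 -0.1448  1.4282  0.0723] 81.82883749691686
[[ 0.4421  0.619 ]
 [-0.6652 -0.1842]
 [ 1.2495 -0.2125]
 [-1.4335  0.3486]
 [-1.9574  0.1985]
 [ 0.3917 -0.356 ]
 [ 2.7283 -0.6144]
 [-0.714   0.4702]]
[ 0.4744 -0.1458  1.4438  0.0714] 82.72619366097265
[[-0.1912 -0.7525]
 [ 1.7785 -0.0396]
 [-0.9882  0.9268]]
```

Emit:
carry_out:
  series:
    - [0,0,0,0,0,0.001,0.0]
    - [0,0,0,0,0,0.002,0.0]
    - [0,0,0,0,0,0.003,0.0]
    - [0,0,0,0,0,0.004,0.0]
    - [0,0,0,0,0,0.004,0.0]
    - [0,0,0,0,0,0.004,0.0]
    - [0,0,0,0,0,0.004,0.0]
    - [0,0,0,0,0,0.004,0.0]

```text
time_s: 12.9
tcp_pos: [0.462, -0.2492, 0.1484]
orientation: [[0.989, -0.146, 0.0], [-0.146, -0.989, -0.0], [0.0, 0.0, -1.0]]
force: [0.4, -0.1, -4.4]
opening: 0.0198
```

Run:
```python
from fit import *
im,c,st=snap('wrist','l_w'); print(st['time_s'],st['tcp_pos'],st['force'],st['wrist_torque'])
cv2.imwrite('pics/l_z.png',cv2.resize(im[105:240,40:195],None,fx=5,fy=4.4,interpolation=cv2.INTER_CUBIC))
a=cv2.convertScaleAbs(im[130:165,85:120],alpha=1.5)
cv2.imwrite('pics/l_zz.png',cv2.resize(a,None,fx=16,fy=16,interpolation=cv2.INTER_CUBIC))
O=np.array(st['orientation']);S=T2(.475,-.1414,1.432)
for h in(.084,.087,.090):
  print(h,(proj(c,S([0,-.047,h]))-[85,130])*16)
```

```text
12.9 [ 0.462  -0.2492  0.1484] [ 0.3946 -0.1461 -4.3615] [-0.1577  0.051  -0.0218]
0.084 [433.8977 242.4956]
0.087 [403.42   250.4803]
0.09 [372.1438 258.6743]
```

View pics/l_zz.png

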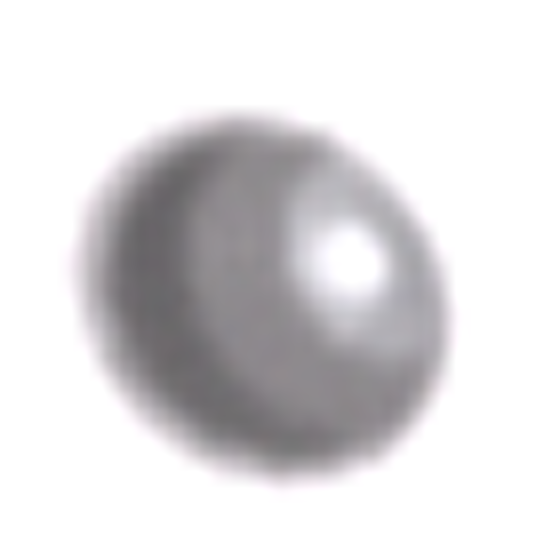

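View pics/l_z.png

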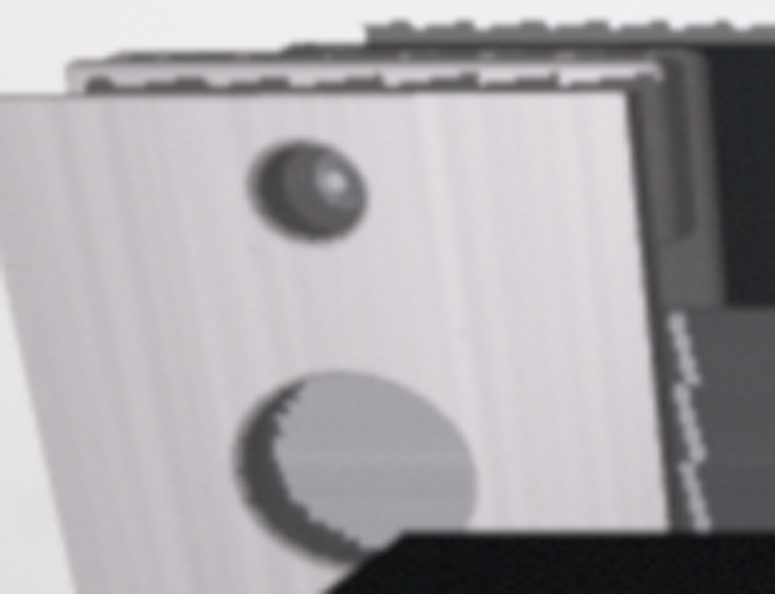

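Emit:
carry_out:
  series:
    - [0,0,0,0,0,0.001,0.0]
    - [0,0,0,0,0,0.002,0.0]
    - [0,0,0,0,0,0.002,0.0]
    - [0,0,0,0,0,0.002,0.0]
    - [0,0,0,0,0,0.002,0.0]
    - [0,0,0,0,0,0.002,0.0]
    - [0,0,0,0,0,0.002,0.0]
    - [0,0,0,0,0,0.002,0.0]

```text
time_s: 13.62
tcp_pos: [0.462, -0.2491, 0.1464]
orientation: [[0.989, -0.146, 0.0], [-0.146, -0.989, -0.0], [0.0, 0.0, -1.0]]
force: [-0.3, 0.8, -4.2]
opening: 0.0196
```

Run:
```python
from fit import *
im,c,st=snap('wrist','m_w'); print(st['time_s'],st['tcp_pos'],st['force'],st['wrist_torque'])
cv2.imwrite('pics/m_z.png',cv2.resize(im[105:240,40:195],None,fx=5,fy=4.4,interpolation=cv2.INTER_CUBIC))
a=cv2.convertScaleAbs(im[130:165,85:120],alpha=1.5)
cv2.imwrite('pics/m_zz.png',cv2.resize(a,None,fx=16,fy=16,interpolation=cv2.INTER_CUBIC))
```

```text
13.6167 [ 0.462  -0.2491  0.1464] [-0.2791  0.7843 -4.167 ] [-0.1296  0.0622 -0.0267]
```

View pics/m_zz.png

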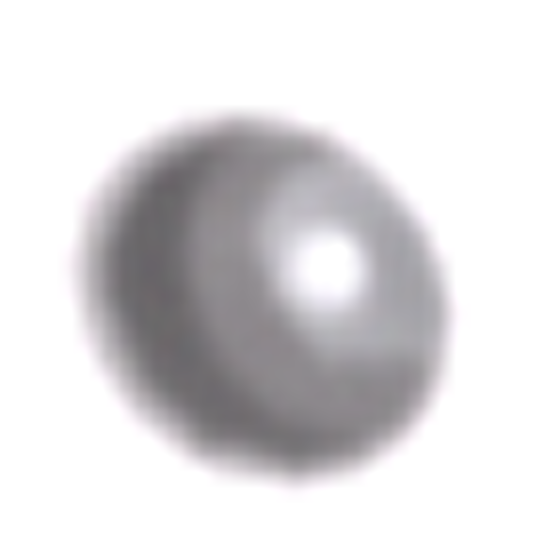

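Run:
```python
from fit import *
cal=bot.get_calibration('wrist');M=np.array(cal['mount']);c=(np.array(cal['camera_matrix']),M[:3,3],M[:3,:3])
T=T2(-.0031,-.1084,-1.5778);print(T([0,.047,0]))
# hole rim from picture: top rim left 85..right 445, top 125..bottom 470
print('rim centre', back(c,(265/16+85,297/16+130),.0493))
for px,tz in (((330/16+85,268/16+130),.1464),((355/16+85,260/16+130),.1484)):
  for h in (.085,.087,.089,.091): print(h,back(c,px,tz-h))
```

```text
[ 0.0439 -0.1087  0.    ]
rim centre [ 0.0436 -0.1092  0.0493]
0.085 [ 0.0434 -0.1123  0.0614]
0.087 [ 0.0436 -0.1113  0.0594]
0.089 [ 0.0439 -0.1103  0.0574]
0.091 [ 0.0441 -0.1093  0.0554]
0.085 [ 0.0435 -0.1121  0.0634]
0.087 [ 0.0437 -0.1111  0.0614]
0.089 [ 0.044  -0.1101  0.0594]
0.091 [ 0.0442 -0.1092  0.0574]
```

Emit:
carry_out:
  series:
    - [0,0,0,0,-0.0008,0,0.0]
    - [0,0,0,0,-0.0015,0,0.0]
    - [0,0,0,0,-0.0015,0.001,0.0]
    - [0,0,0,0,-0.0015,0.002,0.0]
    - [0,0,0,0,-0.0015,0.003,0.0]
    - [0,0,0,0,-0.0015,0.004,0.0]
    - [0,0,0,0,-0.0015,0.005,0.0]
    - [0,0,0,0,-0.0015,0.005,0.0]

```text
time_s: 14.33
tcp_pos: [0.4621, -0.2476, 0.141]
orientation: [[0.989, -0.146, -0.0], [-0.146, -0.989, 0.0], [-0.0, -0.0, -1.0]]
force: [0.7, 0.9, -4.7]
opening: 0.0194
```

Run:
```python
from fit import *
im,c,st=snap('wrist','n_w'); print(st['time_s'],st['tcp_pos'],st['force'],st['wrist_torque'])
cv2.imwrite('pics/n_z.png',cv2.resize(im[105:240,40:195],None,fx=5,fy=4.4,interpolation=cv2.INTER_CUBIC))
a=cv2.convertScaleAbs(im[130:165,85:120],alpha=1.5)
cv2.imwrite('pics/n_zz.png',cv2.resize(a,None,fx=16,fy=16,interpolation=cv2.INTER_CUBIC))
```

```text
14.3333 [ 0.4621 -0.2476  0.141 ] [ 0.7491  0.8946 -4.7065] [-0.1164  0.0548 -0.0145]
```

View pics/n_zz.png

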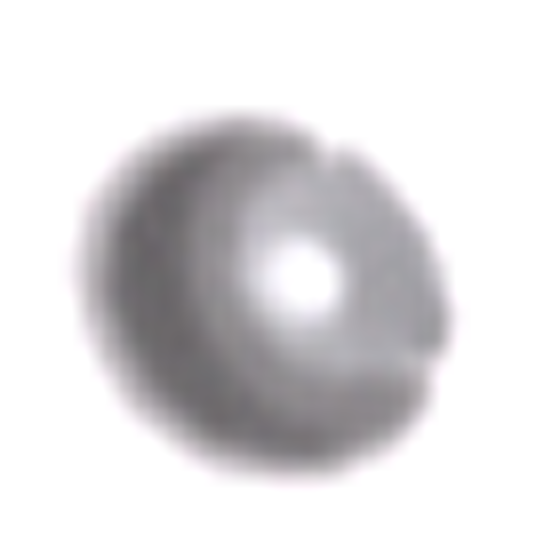

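View pics/n_z.png

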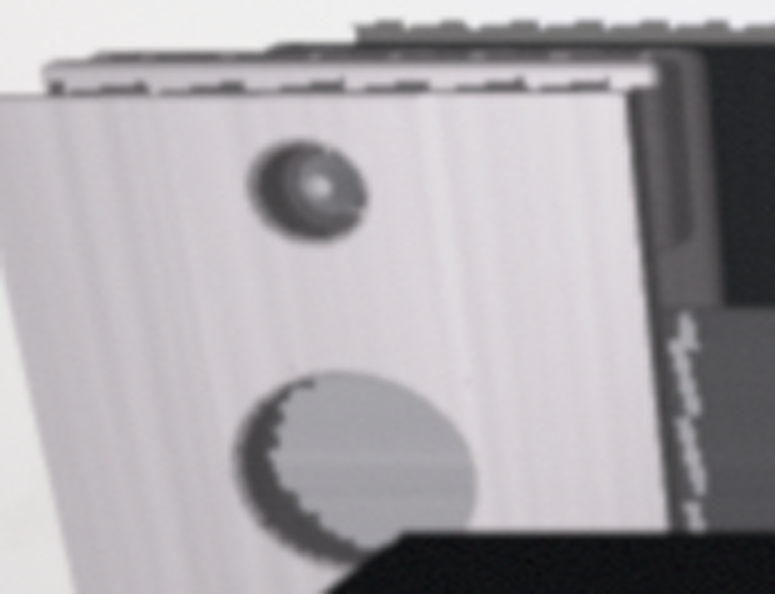

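Emit:
carry_out:
  series:
    - [0,0,0,0,0,0.0005,0.0]
    - [0,0,0,0,0,0.001,0.0]
    - [0,0,0,0,0,0.0015,0.0]
    - [0,0,0,0,0,0.002,0.0]
    - [0,0,0,0,0,0.0025,0.0]
    - [0,0,0,0,0,0.003,0.0]
    - [0,0,0,0,0,0.0035,0.0]
    - [0,0,0,0,0,0.004,0.0]

```text
time_s: 15.05
tcp_pos: [0.4622, -0.2477, 0.1373]
orientation: [[0.989, -0.146, 0.0], [-0.146, -0.989, -0.0], [0.0, 0.0, -1.0]]
force: [-0.0, -0.2, -3.7]
opening: 0.0197
```

Emit:
carry_out:
  series:
    - [0,0,0,0,0,0.0005,0.0]
    - [0,0,0,0,0,0.001,0.0]
    - [0,0,0,0,0,0.0015,0.0]
    - [0,0,0,0,0,0.002,0.0]
    - [0,0,0,0,0,0.002,0.0]
    - [0,0,0,0,0,0.002,0.0]
    - [0,0,0,0,0,0.002,0.0]
    - [0,0,0,0,0,0.002,0.0]

```text
time_s: 15.72
tcp_pos: [0.4622, -0.2477, 0.1354]
orientation: [[0.989, -0.146, 0.0], [-0.146, -0.989, -0.0], [0.0, 0.0, -1.0]]
force: [-0.1, -0.7, -4.5]
opening: 0.0195
```

Run:
```python
from fit import *
im,c,st=snap('wrist','o_w'); print(st['time_s'],st['tcp_pos'],st['force'],st['wrist_torque'])
cv2.imwrite('pics/o_z.png',cv2.resize(im[105:240,40:195],None,fx=5,fy=4.4,interpolation=cv2.INTER_CUBIC))
```

```text
15.7167 [ 0.4622 -0.2477  0.1354] [-0.0943 -0.7401 -4.5397] [-0.0656  0.1182  0.0238]
```

View pics/o_z.png

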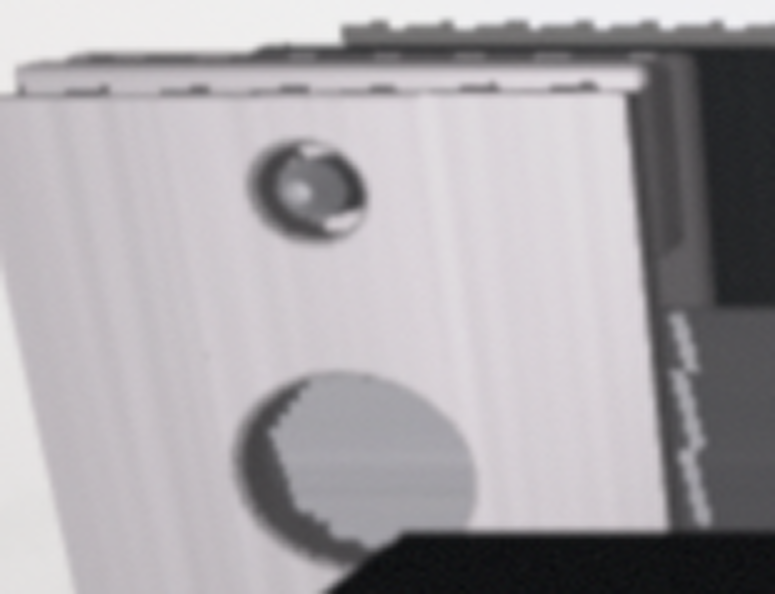

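Emit:
carry_out:
  series:
    - [0,0,0,0,0,0.0005,0.0]
    - [0,0,0,0,0,0.001,0.0]
    - [0,0,0,0,0,0.0015,0.0]
    - [0,0,0,0,0,0.002,0.0]
    - [0,0,0,0,0,0.002,0.0]
    - [0,0,0,0,0,0.002,0.0]
    - [0,0,0,0,0,0.002,0.0]
    - [0,0,0,0,0,0.002,0.0]

```text
time_s: 16.43
tcp_pos: [0.4622, -0.2477, 0.1334]
orientation: [[0.989, -0.146, 0.0], [-0.146, -0.989, -0.0], [0.0, 0.0, -1.0]]
force: [-0.1, 0.1, -3.2]
opening: 0.02
```

Emit:
carry_out:
  series:
    - [0,0,0,0,0,0.0005,0.0]
    - [0,0,0,0,0,0.001,0.0]
    - [0,0,0,0,0,0.0015,0.0]
    - [0,0,0,0,0,0.002,0.0]
    - [0,0,0,0,0,0.002,0.0]
    - [0,0,0,0,0,0.002,0.0]
    - [0,0,0,0,0,0.002,0.0]
    - [0,0,0,0,0,0.002,0.0]

```text
time_s: 17.1
tcp_pos: [0.4622, -0.2477, 0.1313]
orientation: [[0.989, -0.146, 0.0], [-0.146, -0.989, -0.0], [0.0, 0.0, -1.0]]
force: [0.2, -0.4, -3.5]
opening: 0.0197
```

Run:
```python
from fit import *
im,c,st=snap('wrist','p_w'); print(st['time_s'],st['tcp_pos'],st['force'],st['wrist_torque'])
cv2.imwrite('pics/p_z.png',cv2.resize(im[105:240,40:195],None,fx=5,fy=4.4,interpolation=cv2.INTER_CUBIC))
```

```text
17.1 [ 0.4622 -0.2477  0.1313] [ 0.1515 -0.3522 -3.5289] [ 0.0488  0.054  -0.0231]
```

View pics/p_z.png

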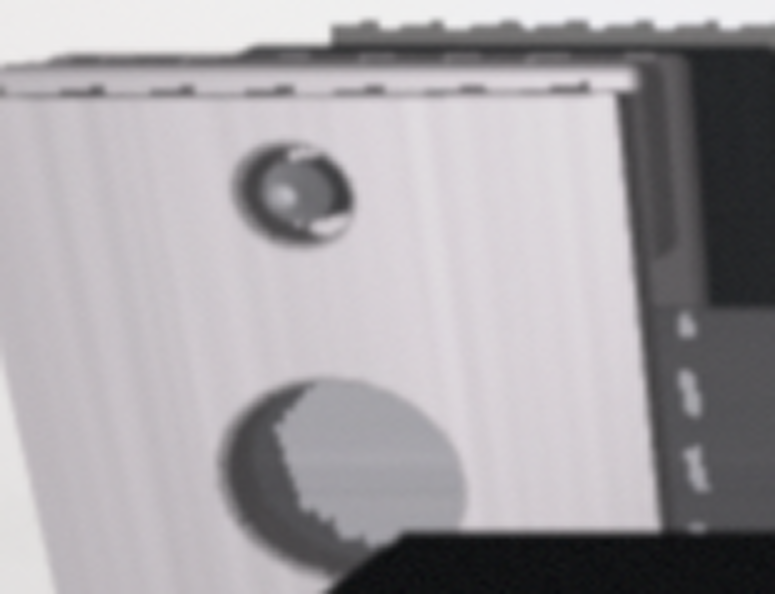

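Emit:
carry_out:
  series:
    - [0,0,0,0,0,0.0005,0.0]
    - [0,0,0,0,0,0.001,0.0]
    - [0,0,0,0,0,0.0015,0.0]
    - [0,0,0,0,0,0.0015,0.0]
    - [0,0,0,0,0,0.0015,0.0]
    - [0,0,0,0,0,0.0015,0.0]
    - [0,0,0,0,0,0.0015,0.0]
    - [0,0,0,0,0,0.0015,0.0]

```text
time_s: 17.82
tcp_pos: [0.4622, -0.2477, 0.1299]
orientation: [[0.989, -0.146, 0.0], [-0.146, -0.989, -0.0], [0.0, 0.0, -1.0]]
force: [0.6, -0.4, -3.4]
opening: 0.0195
```

Run:
```python
from fit import *
im,c,st=snap('wrist','q_w'); print(st['time_s'],st['tcp_pos'],st['force'],st['wrist_torque'])
cv2.imwrite('pics/q_z.png',cv2.resize(im[105:240,40:195],None,fx=5,fy=4.4,interpolation=cv2.INTER_CUBIC))
s,cs,_=snap('scene','q_s')
cv2.imwrite('pics/q_sz.png',cv2.resize(s[140:230,240:340],None,fx=6,fy=6,interpolation=cv2.INTER_CUBIC))
```

```text
17.8167 [ 0.4622 -0.2477  0.1299] [ 0.6441 -0.3522 -3.4074] [ 0.0613  0.0349 -0.0187]
```

View pics/q_z.png

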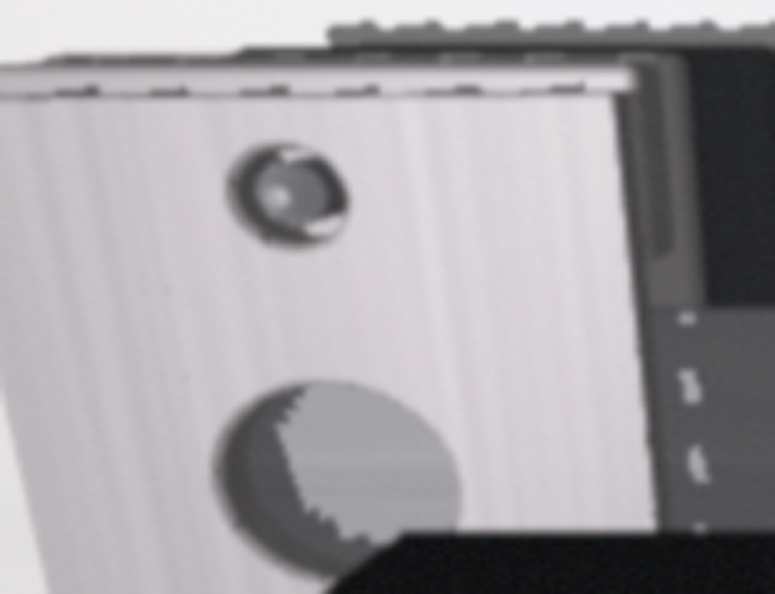

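View pics/q_sz.png

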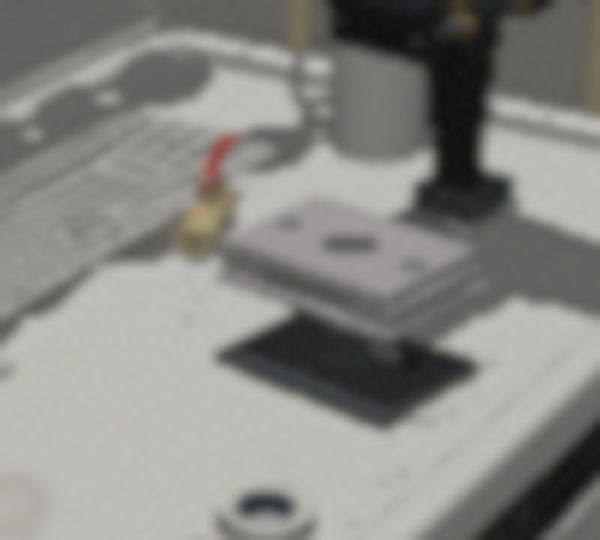

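Emit:
carry_out:
  series:
    - [0,0,0,0,0.003,0,0.0]
    - [0,0,0,0,0.009,0,0.0]
    - [0,0,0,0,0.018,0,0.0]
    - [0,0,0,0,0.03,0,0.0]
    - [0,0,0,0,0.043,0,0.0]
    - [0,0,0,0,0.056,0,0.0]
    - [0,0,0,0,0.069,0,0.0]
    - [0,0,0,0,0.082,0,0.0]

```text
time_s: 18.58
tcp_pos: [0.4497, -0.3307, 0.1297]
orientation: [[0.989, -0.147, -0.0], [-0.147, -0.989, -0.0], [-0.0, 0.0, -1.0]]
force: [0.9, -0.2, -2.9]
opening: 0.0199
```

Emit:
carry_out:
  series:
    - [0,0,0,0,0.014,0,0.0]
    - [0,0,0,0,0.029,0,0.0]
    - [0,0,0,0,0.044,0,0.0]
    - [0,0,0,0,0.059,0,0.0]
    - [0,0,0,0,0.072,0,0.0]
    - [0,0,0,0,0.082,0,0.0]
    - [0,0,0,0,0.088,0,0.0]
    - [0,0,0,0,0.088,0,0.0]

```text
time_s: 19.25
tcp_pos: [0.4368, -0.4173, 0.1296]
orientation: [[0.989, -0.147, -0.0], [-0.147, -0.989, -0.0], [-0.0, 0.0, -1.0]]
force: [0.0, -0.3, -2.9]
opening: 0.0194
```

Run:
```python
from fit import *
im,c,st=snap('wrist','r_w'); print(st['time_s'],st['tcp_pos'],st['orientation'],st['force'],st['wrist_torque'])
cv2.imwrite('pics/r_z.png',cv2.resize(im,None,fx=1.5,fy=1.5,interpolation=cv2.INTER_CUBIC))
s,cs,_=snap('scene','r_s')
cv2.imwrite('pics/r_sz.png',cv2.resize(s[130:230,240:380],None,fx=5.6,fy=5.6,interpolation=cv2.INTER_CUBIC))
```

```text
19.25 [ 0.4368 -0.4173  0.1296] [[ 0.9891 -0.1473 -0.0002]
 [-0.1473 -0.9891 -0.0001]
 [-0.0002  0.0001 -1.    ]] [ 0.0321 -0.2801 -2.8914] [-0.0075  0.1    -0.0097]
```

View pics/r_z.png

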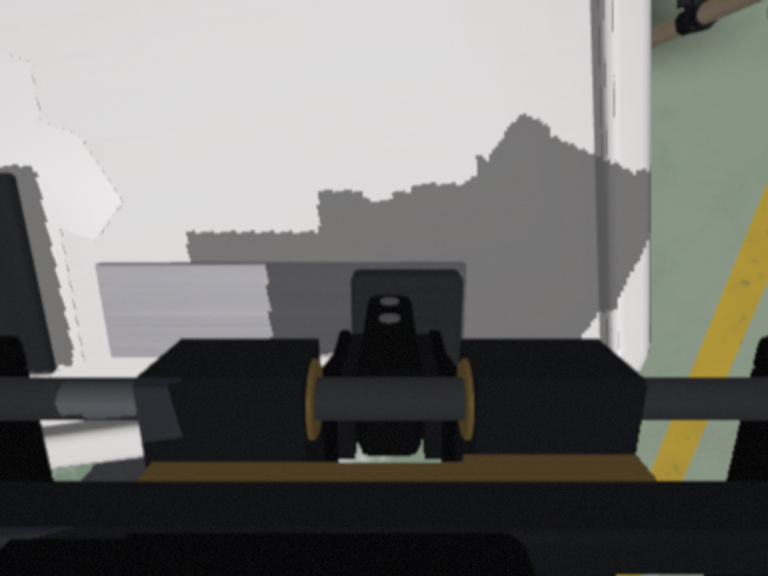

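View pics/r_sz.png

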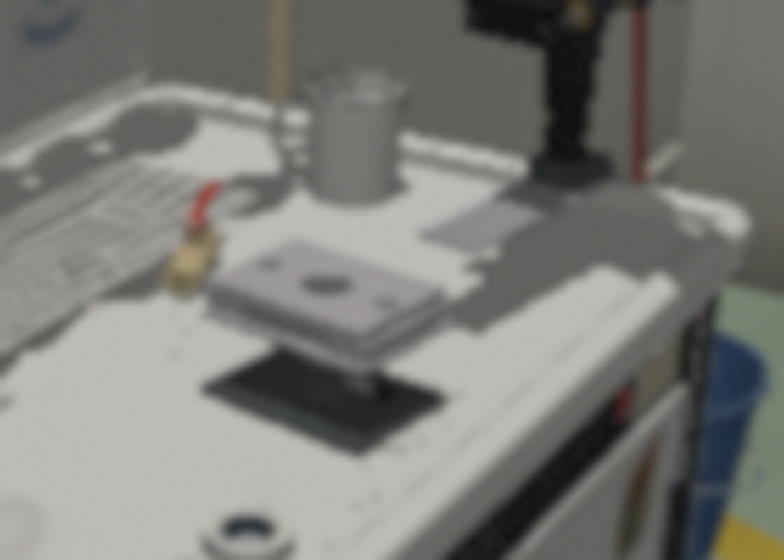

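Run:
```python
from fit import *
st=bot.state();c=cam('wrist',st)
for p in ((598,200),(605,330),(90,428),(40,370)):print(p,back(c,(p[0]/1.5,p[1]/1.5),0))
O=np.array(st['orientation'])
for x,y in ((-.038,-.025),(-.038,.025),(.145,-.025),(.145,.025)):
    print(np.array(st['tcp_pos'])+O@np.array([-y-.0015,-x,.0623]))
```

```text
(598, 200) [ 0.4654 -0.5524  0.    ]
(605, 330) [ 0.377  -0.5549  0.    ]
(90, 428) [ 0.3549 -0.1843  0.    ]
(40, 370) [ 0.4042 -0.1643  0.    ]
[ 0.4555 -0.4562  0.0674]
[ 0.406  -0.449   0.0674]
[ 0.482  -0.2752  0.0675]
[ 0.4326 -0.2679  0.0675]
```

Emit:
carry_out:
  series:
    - [0,0,0,0,0,0.006,0.0]
    - [0,0,0,0,0,0.016,0.0]
    - [0,0,0,0,0,0.028,0.0]
    - [0,0,0,0,0,0.04,0.0]
    - [0,0,0,0,0,0.051,0.0]
    - [0,0,0,0,0,0.059,0.0]
    - [0,0,0,0,0,0.063,0.0]
    - [0,0,0,0,0,0.064,0.0]

```text
time_s: 20.02
tcp_pos: [0.437, -0.4155, 0.0646]
orientation: [[0.989, -0.146, -0.001], [-0.146, -0.989, 0.001], [-0.001, -0.001, -1.0]]
force: [0.5, -0.8, -2.4]
opening: 0.0198
```

Emit:
carry_out:
  series:
    - [0,0,0,0,0,0.001,0.0]
    - [0,0,0,0,0,0.002,0.0]
    - [0,0,0,0,0,0.003,0.0]
    - [0,0,0,0,0,0.0033,0.0]
    - [0,0,0,0,0,0.0033,0.0]
    - [0,0,0,0,0,0.0033,0.0]
    - [0,0,0,0,0,0.0033,0.0]
    - [0,0,0,0,0,0.0033,0.0]

```text
time_s: 20.68
tcp_pos: [0.4375, -0.4159, 0.0626]
orientation: [[0.989, -0.146, 0.0], [-0.146, -0.989, -0.0], [0.0, 0.0, -1.0]]
force: [0.9, 0.3, -3.9]
opening: 0.0194
```

Emit:
carry_out:
  series:
    - [0,0,0,0,0,0.0003,0.0]
    - [0,0,0,0,0,0.0006,0.0]
    - [0,0,0,0,0,0.0006,0.0]
    - [0,0,0,0,0,0.0006,0.0]
    - [0,0,0,0,0,0.0006,0.0]
    - [0,0,0,0,0,0.0006,0.0]
    - [0,0,0,0,0,0.0006,0.0]
    - [0,0,0,0,0,0.0006,0.0]

```text
time_s: 21.35
tcp_pos: [0.4375, -0.4159, 0.0623]
orientation: [[0.989, -0.146, 0.0], [-0.146, -0.989, -0.0], [0.0, 0.0, -1.0]]
force: [-2.2, 2.9, 5.1]
opening: 0.02
```

Emit:
carry_out:
  series:
    - [0,0,0,0,0,-0.0002,0.0]
    - [0,0,0,0,0,-0.0003,0.025]
    - [0,0,0,0,0,-0.0003,0.03]
    - [0,0,0,0,0,-0.0003,0.04]
    - [0,0,0,0,0,-0.0003,0.05]
    - [0,0,0,0,0,-0.0003,0.06]
    - [0,0,0,0,0,-0.0003,0.07]
    - [0,0,0,0,0,-0.0003,0.08]

```text
time_s: 22.02
tcp_pos: [0.4374, -0.4159, 0.0622]
orientation: [[0.989, -0.146, 0.0], [-0.146, -0.989, -0.0], [0.0, 0.0, -1.0]]
force: [0.4, 0.1, 0.2]
opening: 0.0553
```

Emit:
carry_out:
  series:
    - [0,0,0,0,0,0,0.08]
    - [0,0,0,0,0,0,0.08]
    - [0,0,0,0,0,0,0.08]
    - [0,0,0,0,0,0,0.08]
    - [0,0,0,0,0,0,0.08]
    - [0,0,0,0,0,0,0.08]
    - [0,0,0,0,0,0,0.08]
    - [0,0,0,0,0,0,0.08]

```text
time_s: 22.68
tcp_pos: [0.4374, -0.4159, 0.0623]
orientation: [[0.989, -0.146, 0.0], [-0.146, -0.989, -0.0], [0.0, 0.0, -1.0]]
force: [0.3, -0.8, -1.2]
opening: 0.0798
```

Rise straight up, then move so the wrist camera sees the stand.

Emit:
carry_out:
  series:
    - [0,0,0,0,0,-0.008,0.08]
    - [0,0,0,0,0,-0.025,0.08]
    - [0,0,0,0,0,-0.05,0.08]
    - [0,0,0,0,0,-0.08,0.08]
    - [0,0,0,0,0,-0.115,0.08]
    - [0,0,0,0,0,-0.15,0.08]
    - [0,0,0,0,0,-0.18,0.08]
    - [0,0,0,0,0,-0.2,0.08]

```text
time_s: 23.35
tcp_pos: [0.4381, -0.416, 0.2667]
orientation: [[0.989, -0.145, 0.003], [-0.145, -0.989, -0.003], [0.004, 0.003, -1.0]]
force: [0.6, -1.1, -0.5]
opening: 0.0797
```

Emit:
carry_out:
  series:
    - [0,0,0,-0.01,-0.03,-0.005,0.08]
    - [0,0,0,-0.03,-0.06,-0.01,0.08]
    - [0,0,0,-0.05,-0.1,-0.01,0.08]
    - [0,0,0,-0.06,-0.13,-0.01,0.08]
    - [0,0,0,-0.06,-0.15,-0.01,0.08]
    - [0,0,0,-0.06,-0.16,-0.01,0.08]
    - [0,0,0,-0.06,-0.16,-0.01,0.08]
    - [0,0,0,-0.06,-0.16,-0.01,0.08]

```text
time_s: 24.02
tcp_pos: [0.4015, -0.2496, 0.2726]
orientation: [[0.989, -0.146, 0.0], [-0.146, -0.989, -0.001], [0.001, 0.001, -1.0]]
force: [-0.8, -1.1, 0.5]
opening: 0.0802
```

Run:
```python
from fit import *
im,c,st=snap('wrist','s_w'); print(st['time_s'],st['tcp_pos'],st['orientation'],st['force'])
cv2.imwrite('pics/s_wz.png',cv2.resize(im,None,fx=1.5,fy=1.5,interpolation=cv2.INTER_CUBIC))
s,cs,_=snap('scene','s_s')
cv2.imwrite('pics/s_sz.png',cv2.resize(s[130:300,100:380],None,fx=2.8,fy=2.8,interpolation=cv2.INTER_CUBIC))
```

```text
24.0167 [ 0.4015 -0.2496  0.2726] [[ 0.9893 -0.1456  0.0005]
 [-0.1456 -0.9893 -0.0009]
 [ 0.0006  0.0008 -1.    ]] [-0.7764 -1.0799  0.458 ]
```

View pics/s_wz.png

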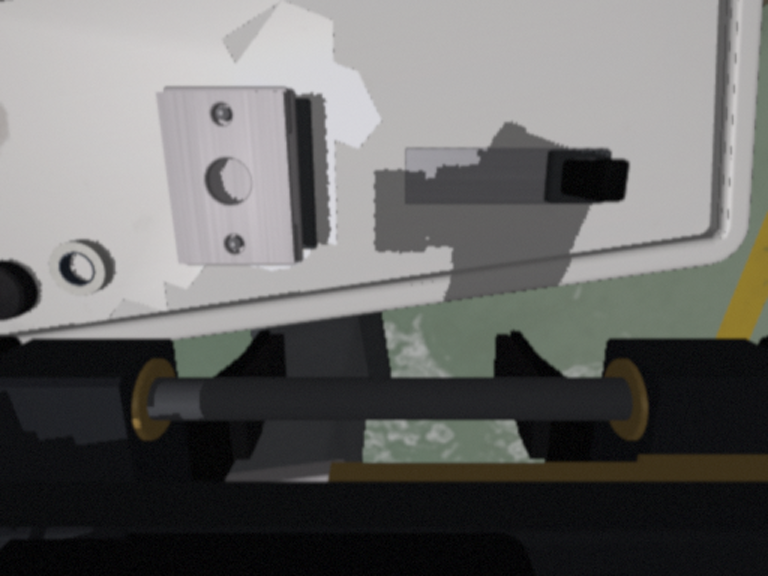

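View pics/s_sz.png

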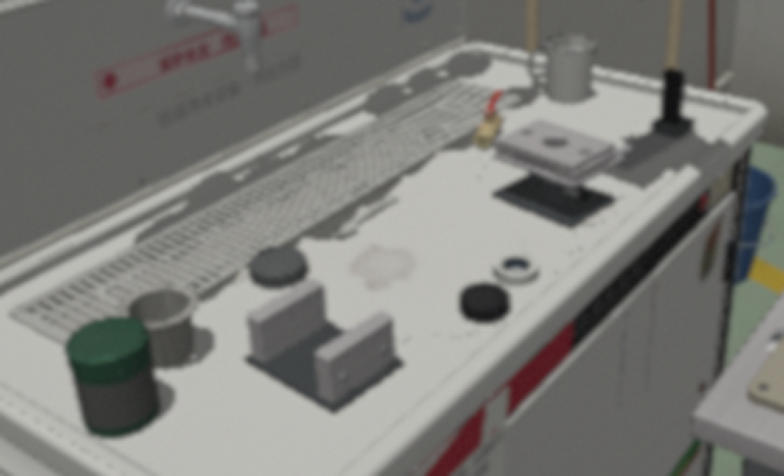

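Run:
```python
from workcell import bot
print(bot.sign_off())
```

```text
the job is handed in; nothing more can be done
None
```

The plate is on the pin stand with both pins through its small holes, and the lifter stands upright on the worktop. I handed the job in at about 24 s of robot time.

**What I did:** I gripped the lifter by its upright grip and slid the blade along the rack channel under the plate. I carried the plate level to the stand, checked through its hole that a pin was lined up, and shifted 1.5 mm before lowering. The plate came to rest at a table height of about 76 mm. I then drew the blade out along the channel and put the lifter down about 8 cm clear of the stand.

**Last checks:**
- **Plate:** the final wrist picture shows both pins inside both holes, and in the wrist and scene pictures the plate looks flat on the ledges. It was not touched by the gripper.
- **Lifter:** it stands upright on its blade. Contact force on setting it down was about 8 N.
- **Other things:** those visible in the final scene picture look unmoved. The teaspoon was not clearly visible in that view, so I did not check it separately.
- **Robot:** the gripper is open and clear of everything.

**What disagreed:** camera estimates of the table height ranged from 71 to 76 mm. The landing point therefore came from lowering slowly, and showed as the load coming off the blade and the plate ceasing to follow it in the picture. I saw no other failed checks.

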